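# Gauge sleeves and sort them by fit

## Task

Take the plug gauge from its stand and try its pin in the bore of every white sleeve in the pocket tray, as far as it will go, one after another from the tray's left-hand end (as the robot sees it) to its right-hand end; some pockets may be empty. Put the gauge back in its stand, load every sleeve that takes the pin down to the bottom of its bore into the gravity chute, flange down, so that it slides to the low end and lies there the right way up, and put every sleeve in which the pin stops just below the mouth into the shallow steel reject tray. Leave the glassware on the bench where it stands.

Things in the scene. Friction and masses are not known exactly. Their poses are not given: they have to be found in the camera images.
- tray: fixed wooden pocket tray, 284 (its y) x 64 x 13 high; origin under its centre. Five pockets in a row along y, inside 56 (x) x 51 (y); floor 4 up, rim 13. Pocket 1 is centred at y = +112 (the left-hand end as the robot sees it), then +56, 0, -56, -112 for pocket 5. Pockets 1, 3 and 5 hold a sleeve at the start; 2 and 4 may be empty
- sleeve_1p_mid (a point): white sleeve of pocket 1 (p, q or neither is there), good or tight. Flange 42 dia x 8 at the bottom, round hub 28 dia, 38 tall, 60 g. Point: on the axis 19 above the underside; z runs up to the mouth. Blind bore 14 dia in the top: 30 deep if good; if tight a step stops the pin 8 below the mouth.
- sleeve_1q_mid (a point): white sleeve of pocket 1 (p, q or neither is there), good or tight. Flange 42 dia x 8 at the bottom, round hub 28 dia, 38 tall, 60 g. Point: on the axis 19 above the underside; z runs up to the mouth. Blind bore 14 dia in the top: 30 deep if good; if tight a step stops the pin 8 below the mouth.
- sleeve_2p_mid (a point): white sleeve of pocket 2 (p, q or neither is there), good or tight. Flange 42 dia x 8 at the bottom, round hub 28 dia, 38 tall, 60 g. Point: on the axis 19 above the underside; z runs up to the mouth. Blind bore 14 dia in the top: 30 deep if good; if tight a step stops the pin 8 below the mouth.
- sleeve_2q_mid (a point): white sleeve of pocket 2 (p, q or neither is there), good or tight. Flange 42 dia x 8 at the bottom, round hub 28 dia, 38 tall, 60 g. Point: on the axis 19 above the underside; z runs up to the mouth. Blind bore 14 dia in the top: 30 deep if good; if tight a step stops the pin 8 below the mouth.
- sleeve_3p_mid (a point): white sleeve of pocket 3 (p, q or neither is there), good or tight. Flange 42 dia x 8 at the bottom, round hub 28 dia, 38 tall, 60 g. Point: on the axis 19 above the underside; z runs up to the mouth. Blind bore 14 dia in the top: 30 deep if good; if tight a step stops the pin 8 below the mouth.
- sleeve_3q_mid (a point): white sleeve of pocket 3 (p, q or neither is there), good or tight. Flange 42 dia x 8 at the bottom, round hub 28 dia, 38 tall, 60 g. Point: on the axis 19 above the underside; z runs up to the mouth. Blind bore 14 dia in the top: 30 deep if good; if tight a step stops the pin 8 below the mouth.
- sleeve_4p_mid (a point): white sleeve of pocket 4 (p, q or neither is there), good or tight. Flange 42 dia x 8 at the bottom, round hub 28 dia, 38 tall, 60 g. Point: on the axis 19 above the underside; z runs up to the mouth. Blind bore 14 dia in the top: 30 deep if good; if tight a step stops the pin 8 below the mouth.
- sleeve_4q_mid (a point): white sleeve of pocket 4 (p, q or neither is there), good or tight. Flange 42 dia x 8 at the bottom, round hub 28 dia, 38 tall, 60 g. Point: on the axis 19 above the underside; z runs up to the mouth. Blind bore 14 dia in the top: 30 deep if good; if tight a step stops the pin 8 below the mouth.
- sleeve_5p_mid (a point): white sleeve of pocket 5 (p, q or neither is there), good or tight. Flange 42 dia x 8 at the bottom, round hub 28 dia, 38 tall, 60 g. Point: on the axis 19 above the underside; z runs up to the mouth. Blind bore 14 dia in the top: 30 deep if good; if tight a step stops the pin 8 below the mouth.
- sleeve_5q_mid (a point): white sleeve of pocket 5 (p, q or neither is there), good or tight. Flange 42 dia x 8 at the bottom, round hub 28 dia, 38 tall, 60 g. Point: on the axis 19 above the underside; z runs up to the mouth. Blind bore 14 dia in the top: 30 deep if good; if tight a step stops the pin 8 below the mouth.
- gauge_tip (a point): end of the pin of the plug gauge. Gauge: steel, 92 long, 150 g, axis z pointing from the tip up the handle; pin 12 diameter, 36 long, its last 6 tapered down to 7; then a collar 32 diameter, 6 thick; then a round dark handle 24 diameter, 50 long
- gauge_grip (a point): middle of the gauge's handle, 67 above the tip
- stand_hole (a point): centre of the mouth of the square hole, 17 wide and 40 deep, in the top of the fixed dark wooden gauge stand (64 x 64 x 44 high). The gauge stands in it pin down, its collar resting on the stand's top, so the tip is then 36 below this point
- chute: fixed gravity chute, an open aluminium channel; origin on the table under its centre. Its floor is 320 long and slopes down along its own +x at 0.38 rad; floor height 85 above the table over the origin; inside 48 wide, side walls 14 high, upright stop at the low end 40 high. Slippery: a sleeve set in it slides down by itself within a second to the stop or to the sleeve below
- chute_load (a point): point on the chute's floor on its centre line 50 from the upper end: where to set sleeves in
- chute_end (a point): middle of the chute floor's low end, at the stop
- reject: loose shallow steel reject tray, 200 (its x) x 140 (its y) x 14 high, walls and floor 4 thick, 600 g; origin under its centre; empty at the start
- beaker: bystander: glass beaker, 70 diameter, 86 high, beyond the tray; origin under its centre
- flask: bystander: conical glass flask, 68 diameter, 90 high, beyond the tray; origin under its centre
- jar: bystander: small amber jar, 42 diameter, 52 high, between the robot and the other things; origin under its centre
Things that resemble listed ones, but are neither listed nor needed, are in the scene too. Leave any red look-alike of the part that bears sleeve_3p_mid alone.

How it is judged:
By the outcome, as a careful person would: the job done as asked, in the order asked, and still so for the second after the job is handed in, with the robot touching nothing.
Of sleeve_1p, sleeve_1q only 1 to 1 are there at a start; the rules pass over those that are not, and their reading is None.
Of sleeve_2p, sleeve_2q only 1 to 1 are there at a start; the rules pass over those that are not, and their reading is None.
Of sleeve_3p, sleeve_3q only 1 to 1 are there at a start; the rules pass over those that are not, and their reading is None.
Of sleeve_4p, sleeve_4q only 1 to 1 are there at a start; the rules pass over those that are not, and their reading is None.
Of sleeve_5p, sleeve_5q only 1 to 1 are there at a start; the rules pass over those that are not, and their reading is None.
Of sleeve_2p, sleeve_2q, sleeve_4p, sleeve_4q only 2 to 4 are there at a start; the rules pass over those that are not, and their reading is None.
At some moment in a run one of reject may be knocked a few centimetres aside while the robot is not near it.
Once in a run the grip may slacken for a moment while it holds something.
It also fails if it takes over 210 s, if anything falls off the work surface, if the arm or the gripper's body presses on something with over 40 N, if the wrist force passes 120 N, or if a joint passes its speed limit or range.

## Robot

A 6-joint arm with a two-finger parallel gripper is mounted at the origin on the work surface. World frame = base frame: x ahead of the robot, y to its left, z up, the work surface at z = 0. Lengths are in m, angles in rad, forces in N, time in s.
With the tool pointing down it reaches from about 0.35 to 0.975 m from the base axis. Payload 4.9 kg.
Tool frame: the origin (TCP) lies midway between the tips of the shut fingers; the grasp point (between the pads) lies r.tcp_to_grasp behind it (r.tcp_to_grasp is the distance from the TCP to the grasp point, in m); z points along the fingers, y is the direction in which the jaws open and shut (so a half turn about z gives the same grasp; the last joint's range is limited). The gripper opens to 85 mm and grips with 20 to 120 N. Pads are 22 mm wide; open, the fingers measure 114 mm over their backs; the gripper's body (76 mm by 85 mm) begins 54 mm behind the grasp point. The pads swing forward as they close: fully open they stand 13 mm farther back than shut.
Start: joints at [1.146, 0.053, 1.613, -0, 1.476, -0.119], TCP at [0.188, 0.596, 0.231] pointing down, gripper open.
Joint ranges: [-3.01, 3.01], [-1.01, 2.22], [0.06, 2.58], [-1.02, 4.17], [0.09, 2.62], [-3.14, 3.14]. Speed limits (rad/s): [2.57, 2.57, 3.14, 3.14, 3.14, 3.14].

## Interface

Orientations are given as a unit quaternion [x, y, z, w].
In Python, from rig import r gives the robot as it stands.
- The arm moves only by the tool step_arm, never from a script. Its argument "plan" is one flat list of numbers, 7 for each row, row after row: the shift along the tool's x, y, z in mm, then the turn, a rotation vector about the tool's x, y, z in rad, then the finger opening in mm, from 0 to 85.4. A call has exactly 10 rows; each row shifts and turns the pose as measured when the row begins, along the tool's axes as they then stand; what a row does not reach is not made up. A row lasts 1/8 s, in which the tool goes at most 62.5 mm and 10.7 degrees, less where a joint would pass 70% of its speed; a pose out of reach is approached as far as the arm can. A call with a gripper value outside its range is refused whole. The fingers move at their own pace and stop on an object; "grip_force" is the grip in N (left out, the last holds). Time passes only in rows, so rows that do not move let the fingers close, or fill a call up. It gives the time, the measured TCP pose, the force and the opening at its end, in the units of the state.
- r.observe(): the state, without advancing time (a new reading comes with each control period).
- r.snapshot(name): name is "side" or "top"; returns (picture, depth): 400x640x3 uint8, red, green, blue; 400x640 float32, m along the optical axis (not along the pixel's ray), 0 where there is no reading.
- r.camera_params(name): a dict with "fx", "fy", "cx", "cy" (pixels), "rvec" (rotation vector, rad) and "tvec" (3), from world to camera coordinates, as OpenCV has them. Camera axes: x right, y down, z forward; pixel columns grow to the right and rows downward; lengths in m; the calibration is good to about 2 mm. A picture is of the moment at which its call begins. camera_params takes no time and is no camera call.
- r.sign_off(): hands the job in, once; it reports no verdict.
The state is a dict: "clock": time; "joints": joint angles; "qvel": joint speeds; "tau": joint torques, N m; "tcp_pos": TCP position; "tcp_rot": TCP orientation; "contact_force": force on the tool from outside, world axes, zero at the start; "ft_torque": the same for the moment, N m; "gripper_width": finger opening in m.
Only numpy, scipy, OpenCV 4.12 (cv2) and the standard library are available. Lean on these libraries where they do the work, as an engineer would, in place of code of your own. Each camera call takes 0.05 s, during which the arm holds its last target.

## Working session

There is one attempt and no reset: what is moved stays moved. The work goes in short steps, Python scripts to look and compute and a tool call to move; the robot and the scene stay as the last step left them, time stands still between calls to the robot, and variables do not carry over. Pictures are saved under pics/ and viewed, and the job is handed in when it is done.

Besides the shell and the picture viewer there is one more tool, called after "Emit:" by a JSON object that holds its "name" and its "arguments". step_arm: Moves the arm, as the interface text tells. Its arguments: {"type":"object","properties":{"plan":{"type":"array"},"grip_force":{"type":"number"}},"required":["plan"]}

```bash
ls; mkdir -p pics; python3 - <<'E'
from rig import r
import cv2, numpy as np
print(r.tcp_to_grasp)
s=r.observe(); print(s)
for n in ("side","top"):
    p,d=r.snapshot(n); cv2.imwrite(f"pics/{n}0.png",p[:,:,::-1]); np.save(f"pics/{n}0d.npy",d)
    c=r.camera_params(n); print(n,c)
    R=cv2.Rodrigues(np.array(c['rvec'],float))[0]; print("cam pos",-R.T@np.array(c['tvec']).ravel())
E
```

```text
pics
0.0187
{'clock': 0.0, 'joints': array([ 1.14601019e+00,  5.33766567e-02,  1.61431616e+00,  1.45413921e-05,
        1.47600927e+00, -1.19008081e-01]), 'qvel': array([-1.08435665e-03,  1.47455321e-03, -1.54391939e-03,  6.00051768e-04,
       -4.04860701e-05, -1.31845234e-03]), 'tau': array([ 2.08159960e-03, -3.93669748e+01, -3.70186400e+01,  1.92535563e-04,
        7.14686859e-03, -7.36853565e-06]), 'tcp_pos': array([0.18788406, 0.59542543, 0.23003752]), 'tcp_rot': array([ 1.52294697e-01,  9.88334565e-01, -1.01402620e-03, -2.90225502e-04]), 'contact_force': array([-0.18417147, -0.36120678,  0.37485211]), 'ft_torque': array([ 0.02938259, -0.04525527,  0.04654976]), 'gripper_width': 0.08568793156902678}
side {'fx': 406.5953098831797, 'fy': 406.5953098831797, 'cx': 310.03316032168783, 'cy': 197.09039713471077, 'rvec': array([ 0.38621154, -2.81956834,  1.1185579 ]), 'tvec': array([0.54888006, 0.17127727, 0.79481224])}
cam pos [0.42942221 0.55119699 0.68855658]
top {'fx': 473.2197169967547, 'fy': 473.2197169967547, 'cx': 316.05833493528985, 'cy': 203.73483891760932, 'rvec': array([ 2.21288029, -2.18172095,  0.0895991 ]), 'tvec': array([-0.0290218 ,  0.58410435,  1.06866716])}
cam pos [ 0.51483873 -0.00211816  1.10408616]
```

View pics/top0.png

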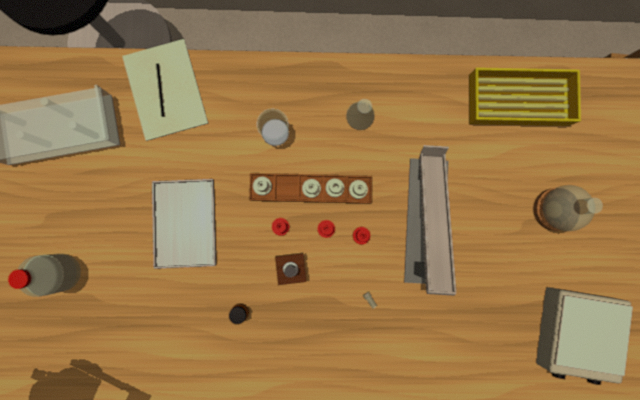

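View pics/side0.png

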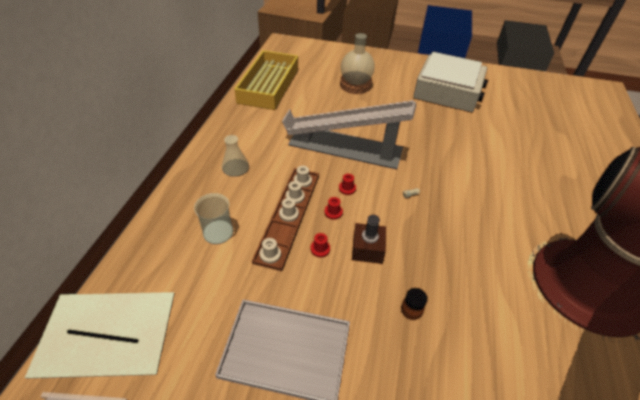

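```bash
cat > h.py <<'E'
from rig import r
import cv2, numpy as np
from scipy.spatial.transform import Rotation as Ro
def cam(n):
    c=r.camera_params(n); R=cv2.Rodrigues(np.array(c['rvec'],float))[0]; t=np.array(c['tvec'],float).ravel()
    return c,R,t
def ray(n,u,v,z):
    "cast pixel onto plane at height z"
    c,R,t=cam(n); d=R.T@np.array([(u-c['cx'])/c['fx'],(v-c['cy'])/c['fy'],1.]); o=-R.T@t
    return o+d*(z-o[2])/d[2]
def proj(n,P):
    c,R,t=cam(n); q=R@np.array(P,float)+t
    return np.array([c['fx']*q[0]/q[2]+c['cx'],c['fy']*q[1]/q[2]+c['cy']])
def cloud(n,d):
    c,R,t=cam(n); v,u=np.mgrid[0:400,0:640]
    X=np.stack([(u-c['cx'])/c['fx']*d,(v-c['cy'])/c['fy']*d,d],-1)
    return (X-t)@R
def snap(n,name):
    p,d=r.snapshot(n); cv2.imwrite(f"pics/{name}.png",p[:,:,::-1]); np.save(f"pics/{name}.npy",d); return p,d
def crop(name,x0,x1,y0,y1,k,out):
    p=cv2.imread(f"pics/{name}.png")[y0:y1,x0:x1]; cv2.imwrite(f"pics/{out}.png",cv2.resize(p,None,fx=k,fy=k,interpolation=cv2.INTER_CUBIC))
E
python3 - <<'E'
from h import *
crop("top0",220,400,160,330,4,"c1"); crop("side0",230,430,150,310,4,"c2")
P=cloud("top",np.load("pics/top0d.npy"))
for u,v in [(262,186),(313,188),(336,188),(359,188),(288,188),(291,268),(300,275),(435,160),(440,285),(184,223),(155,183),(214,182),(400,330)]:
    print(u,v,P[v,u].round(4))
E
```

```text
262 186 [0.622  0.1027 0.0338]
313 188 [ 0.6192 -0.013   0.034 ]
336 188 [ 0.6221 -0.0666  0.0122]
359 188 [ 0.6227 -0.1198  0.0148]
288 188 [ 0.5148 -0.0021  1.1041]
291 268 [0.4428 0.0316 0.0985]
300 275 [0.4236 0.0132 0.0439]
435 160 [ 0.6885 -0.2927  0.0298]
440 285 [ 0.415  -0.2729  0.1384]
184 223 [0.5363 0.2836 0.0047]
155 183 [0.6283 0.3542 0.0023]
214 182 [0.6328 0.2176 0.002 ]
400 330 [ 0.2963 -0.219  -0.0021]
```

View pics/c1.png

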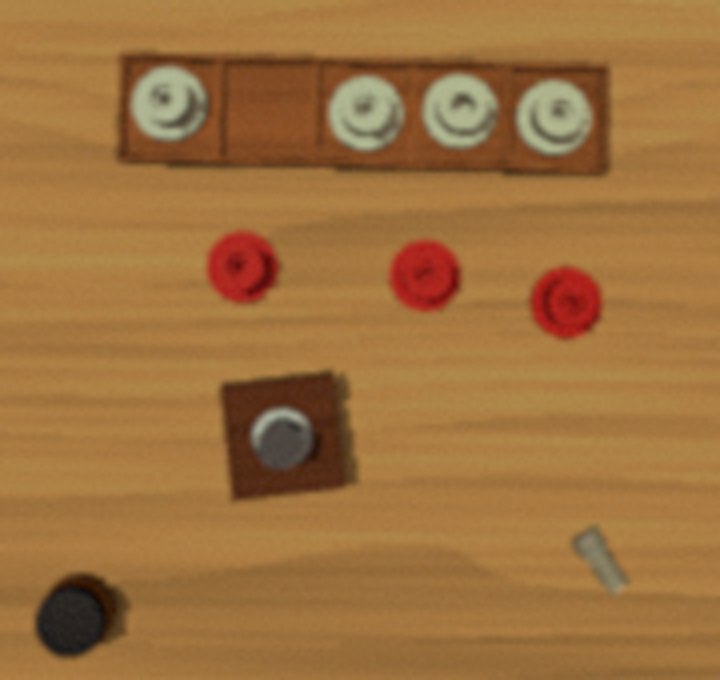

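View pics/c2.png

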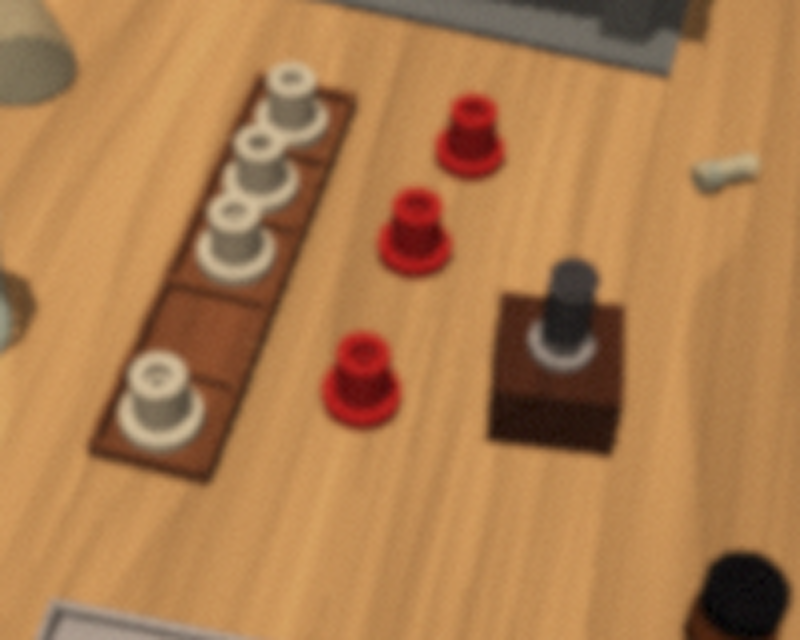

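```bash
python3 - <<'E'
from h import *
p=cv2.imread("pics/top0.png"); P=cloud("top",np.load("pics/top0d.npy"))
hsv=cv2.cvtColor(p,cv2.COLOR_BGR2HSV)
def regions(m,lo,name=""):
    n,l,st,c=cv2.connectedComponentsWithStats(m.astype(np.uint8))
    return [(st[i],c[i],l==i) for i in range(1,n) if st[i][4]>=lo]
# tray reddish brown: print hsv samples
for u,v in [(288,188),(256,196),(262,178),(290,188),(281,258),(184,220),(435,220),(291,270),(300,175)]: print(u,v,hsv[v,u],p[v,u])
roi=np.zeros(p.shape[:2],bool); roi[170:207,245:378]=1
w=(hsv[...,1]<95)&(hsv[...,2]>60)&roi
for st,c,m in regions(w,40):
    cn,_=cv2.findContours(m.astype(np.uint8),cv2.RETR_EXTERNAL,cv2.CHAIN_APPROX_NONE)
    (x,y),rad=cv2.minEnclosingCircle(np.vstack(cn)); print("sleeve",st,c.round(1),(round(x,1),round(y,1)),round(rad,1),ray("top",c[0],c[1],.012).round(4),ray("top",x,y,.012).round(4))
# heights in P
X=P[...,0];Y=P[...,1];Z=P[...,2]
# gauge handle top
m=(Z>0.09)&(Z<0.11)&(abs(X-.44)<.05)&(abs(Y-.03)<.05)
print("gauge top",m.sum(),X[m].mean(),Y[m].mean(),np.median(Z[m]), )
v,u=np.nonzero(m); print(ray("top",u.mean(),v.mean(),.1))
m=(Z>0.036)&(Z<0.052)&(abs(X-.44)<.06)&(abs(Y-.03)<.06)
v,u=np.nonzero(m); rc=cv2.minAreaRect(np.stack([u,v],1).astype(np.float32)); print("stand",rc,m.sum(),ray("top",*rc[0],.044))
# chute
m=(Z>0.03)&(X>.3)&(X<.8)&(Y<-.15)&(Y>-.35)
print("chute",m.sum())
E
```

```text
288 188 [ 13 193 135] [ 33  76 135]
256 196 [ 13 190 125] [ 32  71 125]
262 178 [ 36  51 181] [145 181 174]
290 188 [ 12 184 137] [ 38  79 137]
281 258 [ 11 180  88] [26 48 88]
184 220 [ 39  24 178] [161 178 173]
435 220 [ 17  59 156] [120 140 156]
291 270 [14 43 78] [65 71 78]
300 175 [ 13 176 103] [ 32  63 103]
sleeve [253 177  19  18 272] [261.8 185.5] (261.8, 185.5) 9.3 [0.6253 0.1052 0.012 ] [0.6253 0.1052 0.012 ]
sleeve [302 179  19  19 272] [311.  187.9] (311.1, 187.9) 9.3 [ 0.6216 -0.0086  0.012 ] [ 0.6216 -0.0088  0.012 ]
sleeve [326 179  18  18 268] [334.4 187.3] (334.5, 187.4) 9.3 [ 0.6237 -0.063   0.012 ] [ 0.6235 -0.0631  0.012 ]
sleeve [349 180  19  19 274] [357.9 189. ] (358.0, 189.0) 9.2 [ 0.6207 -0.1175  0.012 ] [ 0.6206 -0.1177  0.012 ]
gauge top 108 0.43740676895660563 0.03430248511800271 0.09966634739341507
[0.43743962 0.03428438 0.1       ]
stand ((290.6219482421875, 268.5975341796875), (29.15392303466797, 28.712200164794922), 83.6598129272461) 710 [0.43751232 0.03428798 0.044     ]
chute 4174
```

```bash
python3 - <<'E'
from h import *
p=cv2.imread("pics/top0.png"); P=cloud("top",np.load("pics/top0d.npy")); X,Y,Z=P[...,0],P[...,1],P[...,2]
hsv=cv2.cvtColor(p,cv2.COLOR_BGR2HSV)
# side: sleeve mouth: predicted pixel
for x,y in [(.6253,.1052),(.6216,-.0087),(.6236,-.063),(.6206,-.1176)]:
    print("side pred mouth",proj("side",(x,y,.042)).round(1), "top",proj("top",(x,y,.042)).round(1))
print("gauge top side",proj("side",(.4375,.0343,.1)))
ps=cv2.imread("pics/side0.png"); D=cloud("side",np.load("pics/side0d.npy"))
m=(abs(D[...,2]-.042)<.006)&(abs(D[...,0]-.62)<.04)&(abs(D[...,1])<.15)
n,l,st,c=cv2.connectedComponentsWithStats(m.astype(np.uint8))
for i in range(1,n):
    if st[i][4]>30:
        print("side top",st[i],c[i].round(1),ray("side",*c[i],.042).round(4))
m=(abs(D[...,2]-.1)<.005)&(abs(D[...,0]-.4375)<.03)&(abs(D[...,1]-.034)<.03)
v,u=np.nonzero(m); print(m.sum(),ray("side",u.mean(),v.mean(),.1))
# chute floor fit
m=(Z>.01)&(X>.3)&(X<.8)&(Y<-.15)&(Y>-.35)
v,u=np.nonzero(m); Q=P[m]
print(Q.min(0),Q.max(0))
for vv in range(140,300,8):
    row=[(uu,Z[vv,uu].round(3)) for uu in range(400,460,3)]
    print(vv,[f"{a}:{b*1000:.0f}" for a,b in row])
crop("top0",390,470,135,305,4,"c3"); crop("side0",270,430,90,180,5,"c4")
E
```

```text
side pred mouth [268.7 242.8] top [260.5 184.1]
side pred mouth [287.8 202.2] top [311.1 186.6]
side pred mouth [294.2 184.8] top [335.2 186. ]
side pred mouth [302.2 169.1] top [359.3 187.7]
gauge top side [372.78102001 217.38107725]
side top [297 166  12  10  82] [302.6 170.3] [ 0.6186 -0.1138  0.042 ]
side top [289 182  13  10  85] [295.2 186.2] [ 0.6203 -0.0593  0.042 ]
side top [283 199  13  10  92] [288.6 203.6] [ 0.6187 -0.0052  0.042 ]
side top [263 238  14  13 114] [269.4 244.3] [0.6228 0.1083 0.042 ]
100 [0.43530145 0.03867189 0.1       ]
[ 0.35023798 -0.31396559  0.01001994] [ 0.7986715  -0.15000862  0.15756847]
140 ['400:-0', '403:4', '406:2', '409:-2', '412:-0', '415:1', '418:3', '421:-1', '424:-3', '427:3', '430:-0', '433:1', '436:4', '439:0', '442:4', '445:3', '448:1', '451:0', '454:-1', '457:0']
148 ['400:-2', '403:1', '406:1', '409:-3', '412:3', '415:-0', '418:1', '421:-0', '424:54', '427:53', '430:57', '433:58', '436:56', '439:58', '442:59', '445:58', '448:60', '451:1', '454:1', '457:0']
156 ['400:4', '403:0', '406:3', '409:-3', '412:2', '415:-0', '418:-1', '421:38'
[... 2866 characters left out ...]
', '442:126', '445:125', '448:127', '451:128', '454:138', '457:-1']
276 ['400:-1', '403:-1', '406:4', '409:4', '412:7', '415:4', '418:5', '421:79', '424:105', '427:141', '430:130', '433:134', '436:134', '439:133', '442:132', '445:132', '448:135', '451:130', '454:144', '457:-3']
284 ['400:-1', '403:3', '406:2', '409:-2', '412:-6', '415:-0', '418:-4', '421:0', '424:-0', '427:147', '430:138', '433:138', '436:137', '439:138', '442:139', '445:140', '448:139', '451:136', '454:151', '457:-1']
292 ['400:-1', '403:1', '406:-0', '409:-2', '412:-1', '415:2', '418:3', '421:0', '424:3', '427:149', '430:152', '433:156', '436:155', '439:154', '442:155', '445:154', '448:156', '451:156', '454:155', '457:-2']
```

View pics/c3.png

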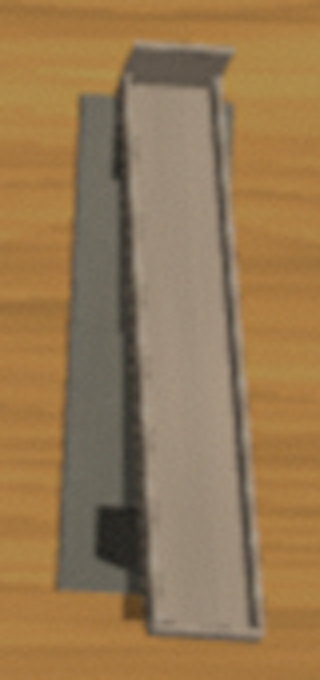

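View pics/c4.png

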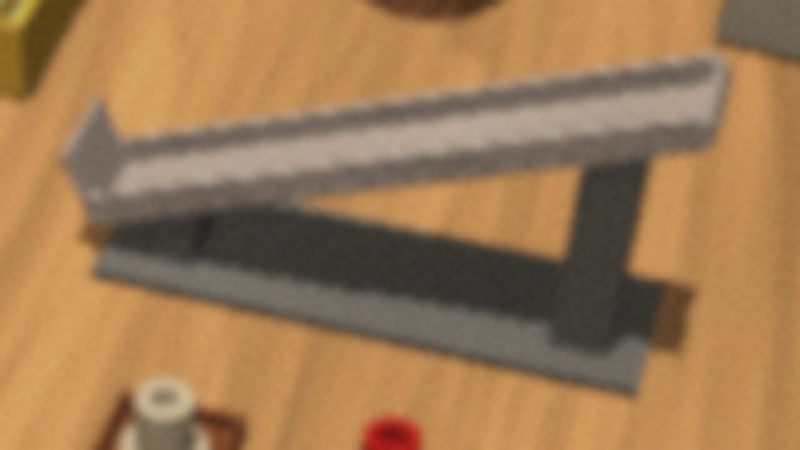

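```bash
python3 - <<'E'
from h import *
from scipy.optimize import least_squares
p=cv2.imread("pics/top0.png")
for n,nm in (("top","top0"),("side","side0")):
    P=cloud(n,np.load(f"pics/{nm}.npy" if 0 else f"pics/{nm}d.npy")); X,Y,Z=P[...,0],P[...,1],P[...,2]
    m=(Z>.02)&(Z<.17)&(X>.38)&(X<.70)&(Y<-.20)&(Y>-.34)
    Q=P[m]
    # plane fit (robust): z=a+bx+cy on floor
    f=least_squares(lambda t:t[0]+t[1]*(Q[:,0]-.5)+t[2]*(Q[:,1]+.27)-Q[:,2],[.085,-.4,0],loss="cauchy",f_scale=.003)
    t=f.x; print(n,"plane",t.round(4),"slope",np.hypot(t[1],t[2]),np.tan(.38),"dir",np.arctan2(-t[2],-t[1]))
    nrm=np.array([-t[1],-t[2],1]);nrm/=np.linalg.norm(nrm)
    h=(Q-np.array([.5,-.27,t[0]]))@nrm
    fl=Q[abs(h)<.004]; wl=Q[(h>.009)&(h<.02)&(Q[:,0]<.68)&(Q[:,0]>.42)]
    b=np.polyfit(fl[:,0]-.5,fl[:,1],1); print("floor centreline y=",b.round(4), "n",len(fl),len(wl))
    for side in (-1,1):
        lat=wl[:,1]-(b[0]*(wl[:,0]-.5)+b[1]); s=wl[np.sign(lat)==side]
        if len(s)>20: print(side,len(s),np.polyfit(s[:,0]-.5,s[:,1],1).round(4))
    print("floor x range",np.percentile(fl[:,0],[0.5,99.5]), "z",np.percentile(fl[:,2],[0.5,99.5]))
E
```

```text
top plane [ 0.1056 -0.3996  0.0151] slope 0.3999239606144538 0.39941272145322637 dir -0.037807612186891465
floor centreline y= [-0.0468 -0.2779] n 2928 567
-1 286 [-0.0482 -0.302 ]
1 281 [-0.0471 -0.2501]
floor x range [0.39851032 0.69826968] z [0.02542861 0.14696408]
side plane [ 0.104  -0.3955  0.0413] slope 0.39765448437004897 0.39941272145322637 dir -0.10408148370546894
floor centreline y= [-0.0529 -0.2782] n 1242 379
-1 203 [-0.048  -0.3008]
1 176 [-0.046  -0.2491]
floor x range [0.39552635 0.69749316] z [0.0234951  0.14675052]
```

```bash
cat >> h.py <<'E'
def down(jaw_yaw, tilt=0.0, tilt_axis_yaw=0.0):
    "tool pointing down, tool y (jaw) along world yaw; then tilted about world horizontal axis"
    y=np.array([np.cos(jaw_yaw),np.sin(jaw_yaw),0]); z=np.array([0,0,-1.]); x=np.cross(y,z)
    R=Ro.from_matrix(np.stack([x,y,z],1))
    return Ro.from_rotvec(tilt*np.array([np.cos(tilt_axis_yaw),np.sin(tilt_axis_yaw),0]))*R
def plan(pos,Rt,n):
    s=r.observe(); R=Ro.from_quat(s['tcp_rot']); p=np.array(s['tcp_pos'])
    rv=(R.inv()*Rt).as_rotvec(); d=np.array(pos)-p
    print("clock %.2f tcp %s jawyaw %.3f axis %s w %.4f F %s"%(s['clock'],p.round(4),np.arctan2(*R.as_matrix()[:2,1][::-1]),R.as_matrix()[:,2].round(3),s['gripper_width'],np.round(s['contact_force'],1)))
    for i in range(n):
        Ri=R*Ro.from_rotvec(rv*i/n); t=Ri.inv().apply(d/n)*1000
        print(i,t.round(1),(rv/n).round(4)) if i in(0,n//2,n-1) else None
    print("total world mm",(d*1000).round(1),"tool mm",(R.inv().apply(d)*1000).round(1),"rv",rv.round(3))
def st():
    s=r.observe(); R=Ro.from_quat(s['tcp_rot']).as_matrix()
    print("clock %.2f tcp %s jawyaw %.3f axis %s w %.4f F %s T %s q %s"%(s['clock'],np.round(s['tcp_pos'],4),np.arctan2(R[1,1],R[0,1]),R[:,2].round(3),s['gripper_width'],np.round(s['contact_force'],1),np.round(s['ft_torque'],2),np.round(s['joints'],2)))
E
python3 - <<'E'
from h import *
plan([.4364,.0365,.16],down(np.pi/2),10); st()
p=cv2.imread("pics/top0.png"); hsv=cv2.cvtColor(p,cv2.COLOR_BGR2HSV)
m=np.zeros(p.shape[:2],np.uint8); m[165:280,140:230]=((hsv[...,1]<90))[165:280,140:230]
n,l,stt,c=cv2.connectedComponentsWithStats(m); i=1+np.argmax(stt[1:,4]); v,u=np.nonzero(l==i)
rc=cv2.minAreaRect(np.stack([u,v],1).astype(np.float32)); print("reject",rc,ray("top",*rc[0],.014))
print([ray("top",*b,.014).round(3) for b in cv2.boxPoints(rc)])
for nm,uv in dict(beaker=(273,133),flask=(361,117),jar=(237,316)).items(): print(nm,ray("top",*uv,.05))
E
```

```text
clock 0.10 tcp [0.1879 0.5955 0.2302] jawyaw 1.265 axis [-0.001 -0.002 -1.   ] w 0.0855 F [-0.8 -0.4 -0.3]
0 [-40.5 -45.8   7.1] [-0.0002 -0.0001 -0.0306]
5 [-33.1 -51.5   7.1] [-0.0002 -0.0001 -0.0306]
9 [-26.5 -55.1   7. ] [-0.0002 -0.0001 -0.0306]
total world mm [ 248.5 -559.   -70.2] tool mm [-405.2 -458.1   70.9] rv [-0.002 -0.001 -0.306]
clock 0.10 tcp [0.1879 0.5955 0.2302] jawyaw 1.265 axis [-0.001 -0.002 -1.   ] w 0.0855 F [-0.8 -0.4 -0.3] T [ 0.02 -0.04 -0.02] q [ 1.15  0.05  1.61  0.    1.48 -0.12]
reject ((183.35740661621094, 223.36509704589844), (87.88275909423828, 62.337066650390625), 88.40885925292969) [0.5352255  0.28259384 0.014     ]
[array([0.633, 0.36 , 0.014]), array([0.639, 0.217, 0.014]), array([0.438, 0.206, 0.014]), array([0.432, 0.347, 0.014])]
beaker [0.74050823 0.07886126 0.05      ]
flask [ 0.78060614 -0.11922537  0.05      ]
jar [0.33328036 0.14978862 0.05      ]
```

Emit:
{"name": "step_arm", "arguments": {"plan": [-40, -46, 5, 0, 0, -0.03, 60, -39, -47, 5, 0, 0, -0.03, 60, -38, -48, 5, 0, 0, -0.03, 60, -36, -49, 5, 0, 0, -0.03, 60, -35, -50, 5, 0, 0, -0.03, 60, -33, -51, 5, 0, 0, -0.03, 60, -32, -52, 5, 0, 0, -0.03, 60, -30, -53, 5, 0, 0, -0.03, 60, -28, -54, 5, 0, 0, -0.03, 60, -26, -55, 5, 0, 0, -0.03, 60]}}

```text
clock: 1.35
tcp_pos: [0.441, 0.0284, 0.1765]
tcp_rot: [-0.007, 1.0, -0.002, 0.0]
contact_force: [1.3, 0.0, -0.4]
gripper_width: 0.0599
```

```bash
python3 - <<'E'
from h import *
plan([.4364,.0365,.16],down(np.pi/2),10); st()
E
```

```text
clock 1.35 tcp [0.441  0.0284 0.1765] jawyaw 1.584 axis [ 0.    -0.004 -1.   ] w 0.0599 F [ 1.3  0.  -0.4]
0 [0.5 0.8 1.6] [-0.0004  0.      0.0013]
5 [0.5 0.8 1.7] [-0.0004  0.      0.0013]
9 [0.5 0.8 1.7] [-0.0004  0.      0.0013]
total world mm [ -4.6   8.1 -16.5] tool mm [ 4.5  8.3 16.5] rv [-0.004  0.     0.013]
clock 1.35 tcp [0.441  0.0284 0.1765] jawyaw 1.584 axis [ 0.    -0.004 -1.   ] w 0.0599 F [ 1.3  0.  -0.4] T [ 0.04 -0.02  0.04] q [-0.1  -0.37  2.08 -0.    1.43 -1.69]
```

Emit:
{"name": "step_arm", "arguments": {"plan": [2, 4, 10, 0, 0, 0.013, 60, 2, 4, 10, 0, 0, 0, 60, 0, 0, 20, 0, 0, 0, 60, 0, 0, 20, 0, 0, 0, 60, 0, 0, 20, 0, 0, 0, 60, 0, 0, 0, 0, 0, 0, 60, 0, 0, 0, 0, 0, 0, 60, 0, 0, 0, 0, 0, 0, 60, 0, 0, 0, 0, 0, 0, 60, 0, 0, 0, 0, 0, 0, 60]}}

```text
clock: 2.6
tcp_pos: [0.4348, 0.0408, 0.0932]
tcp_rot: [-0.003, 1.0, -0.002, -0.0]
contact_force: [0.3, -0.2, -0.6]
gripper_width: 0.0599
```

```bash
python3 - <<'E'
from h import *
plan([.4364,.0365,.055],down(np.pi/2),10); st()
snap("side","s1"); snap("top","t1"); crop("s1",300,440,130,270,4,"s1c"); crop("t1",230,350,210,330,4,"t1c")
a=cv2.imread("pics/s1c.png");b=cv2.imread("pics/t1c.png"); b=cv2.resize(b,(400,400)); a=cv2.resize(a,(400,400)); cv2.imwrite("pics/st1.png",np.hstack([a,b]))
E
```

```text
clock 2.60 tcp [0.4348 0.0408 0.0932] jawyaw 1.577 axis [-0.    -0.003 -1.   ] w 0.0599 F [ 0.3 -0.2 -0.6]
0 [-0.2 -0.4  3.8] [-0.0003 -0.      0.0006]
5 [-0.2 -0.4  3.8] [-0.0003 -0.      0.0006]
9 [-0.2 -0.4  3.8] [-0.0003 -0.      0.0006]
total world mm [  1.6  -4.3 -38.2] tool mm [-1.6 -4.2 38.2] rv [-0.003 -0.     0.006]
clock 2.60 tcp [0.4348 0.0408 0.0932] jawyaw 1.577 axis [-0.    -0.003 -1.   ] w 0.0599 F [ 0.3 -0.2 -0.6] T [-0.07  0.   -0.04] q [-0.08 -0.29  2.17 -0.    1.27 -1.65]
```

View pics/st1.png

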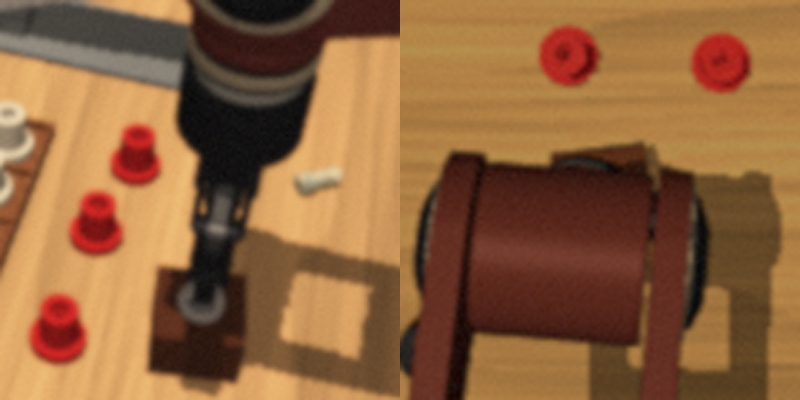

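Emit:
{"name": "step_arm", "arguments": {"plan": [-1.5, -4, 10, 0, 0, 0.005, 60, 0, 0, 10, 0, 0, 0, 60, 0, 0, 10, 0, 0, 0, 60, 0, 0, 6, 0, 0, 0, 60, 0, 0, 0, 0, 0, 0, 60, 0, 0, 0, 0, 0, 0, 60, 0, 0, 0, 0, 0, 0, 15, 0, 0, 0, 0, 0, 0, 15, 0, 0, 0, 0, 0, 0, 15, 0, 0, 0, 0, 0, 0, 15], "grip_force": 60}}

```text
clock: 3.95
tcp_pos: [0.4362, 0.0361, 0.0542]
tcp_rot: [-0.0, 1.0, -0.002, -0.0]
contact_force: [0.1, -0.1, -1.1]
gripper_width: 0.0225
```

```bash
python3 - <<'E'
from h import *
plan([.4364,.0365,.055],down(np.pi/2),10); st()
E
```

```text
clock 3.95 tcp [0.4362 0.0361 0.0542] jawyaw 1.571 axis [-0.001 -0.003 -1.   ] w 0.0225 F [ 0.1 -0.1 -1.1]
0 [-0.   0.  -0.1] [-0.0003 -0.0001  0.    ]
5 [-0.   0.  -0.1] [-0.0003 -0.0001  0.    ]
9 [-0.   0.  -0.1] [-0.0003 -0.0001  0.    ]
total world mm [0.2 0.4 0.8] tool mm [-0.2  0.4 -0.8] rv [-0.003 -0.001  0.   ]
clock 3.95 tcp [0.4362 0.0361 0.0542] jawyaw 1.571 axis [-0.001 -0.003 -1.   ] w 0.0225 F [ 0.1 -0.1 -1.1] T [-0.03 -0.04  0.01] q [-0.09 -0.23  2.19 -0.    1.18 -1.66]
```

Emit:
{"name": "step_arm", "arguments": {"plan": [0, 0, -8, 0, 0, 0, 10, 0, 0, -12, 0, 0, 0, 10, 0, 0, -15, 0, 0, 0, 10, 0, 0, -20, 0, 0, 0, 10, 0, 0, -20, 0, 0, 0, 10, 0, 0, -15, 0, 0, 0, 10, 0, 0, 0, 0, 0, 0, 10, 0, 0, 0, 0, 0, 0, 10, 0, 0, 0, 0, 0, 0, 10, 0, 0, 0, 0, 0, 0, 10], "grip_force": 90}}

```text
clock: 5.2
tcp_pos: [0.4353, 0.0365, 0.1497]
tcp_rot: [-0.0, 1.0, -0.002, -0.001]
contact_force: [0.4, -0.7, -1.0]
gripper_width: 0.0225
```

```bash
python3 - <<'E'
from h import *
st(); s=r.observe(); p=s['tcp_pos']
snap("side","s2"); snap("top","t2"); crop("s2",300,440,130,270,5,"s2c")
print("pred tip side",proj("side",p-[0,0,.0462]), "collar c",proj("side",p-[0,0,.0462-.036]))
plan([.6246,.107,.16],down(np.pi/2),10)
E
```

```text
clock 5.20 tcp [0.4353 0.0365 0.1497] jawyaw 1.571 axis [-0.001 -0.003 -1.   ] w 0.0225 F [ 0.4 -0.7 -1. ] T [ 0.02 -0.03  0.01] q [-0.08 -0.36  2.12 -0.    1.38 -1.66]
pred tip side [373.97265306 217.27334135] collar c [376.53078805 204.50519568]
clock 5.30 tcp [0.4353 0.0365 0.1498] jawyaw 1.571 axis [-0.001 -0.003 -1.   ] w 0.0221 F [-0.2 -0.4 -1.4]
0 [-18.9   7.   -1.1] [-0.0003 -0.0001  0.    ]
5 [-18.9   7.   -1. ] [-0.0003 -0.0001  0.    ]
9 [-18.9   7.   -1. ] [-0.0003 -0.0001  0.    ]
total world mm [189.3  70.5  10.2] tool mm [-189.2   70.5  -10.7] rv [-0.003 -0.001  0.   ]
```

View pics/s2c.png

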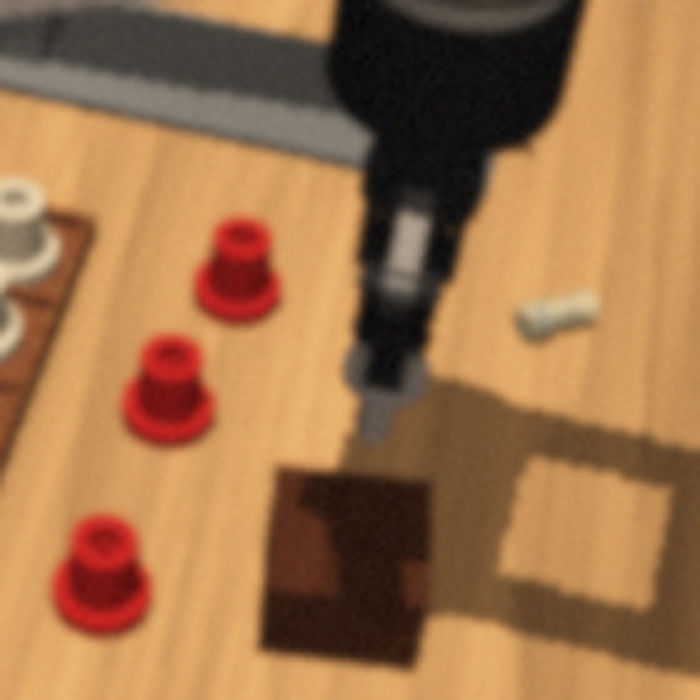

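Emit:
{"name": "step_arm", "arguments": {"plan": [-20, 8, 0, 0, 0, 0, 10, -32, 12, 0, 0, 0, 0, 10, -36, 13, 3, 0, 0, 0, 10, -36, 13, 3, 0, 0, 0, 10, -34, 13, 5, 0, 0, 0, 10, -20, 8, 5, 0, 0, 0, 10, -8, 3, 5, 0, 0, 0, 10, 0, 0, 0, 0, 0, 0, 10, 0, 0, 0, 0, 0, 0, 10, 0, 0, 0, 0, 0, 0, 10]}}

```text
clock: 6.55
tcp_pos: [0.6247, 0.1078, 0.1238]
tcp_rot: [0.0, 1.0, -0.002, -0.003]
contact_force: [-0.7, -0.4, -1.9]
gripper_width: 0.022
```

```bash
python3 - <<'E'
from h import *
plan([.6240,.1068,.105],down(np.pi/2),10)
snap("side","s3"); crop("s3",220,340,170,290,5,"s3c")
p=r.observe()['tcp_pos']; print(proj("side",p-[0,0,.0462]),proj("side",(.624,.1068,.042)))
E
```

```text
clock 6.55 tcp [0.6247 0.1078 0.1238] jawyaw 1.570 axis [-0.007 -0.004 -1.   ] w 0.0220 F [-0.7 -0.4 -1.9]
0 [ 0.1 -0.1  1.9] [-0.0004 -0.0007 -0.0001]
5 [ 0.1 -0.1  1.9] [-0.0004 -0.0007 -0.0001]
9 [ 0.1 -0.1  1.9] [-0.0004 -0.0007 -0.0001]
total world mm [ -0.7  -1.  -18.8] tool mm [ 0.6 -0.9 18.8] rv [-0.004 -0.007 -0.001]
[267.39240242 232.64403693] [269.05969586 243.61005303]
```

View pics/s3c.png

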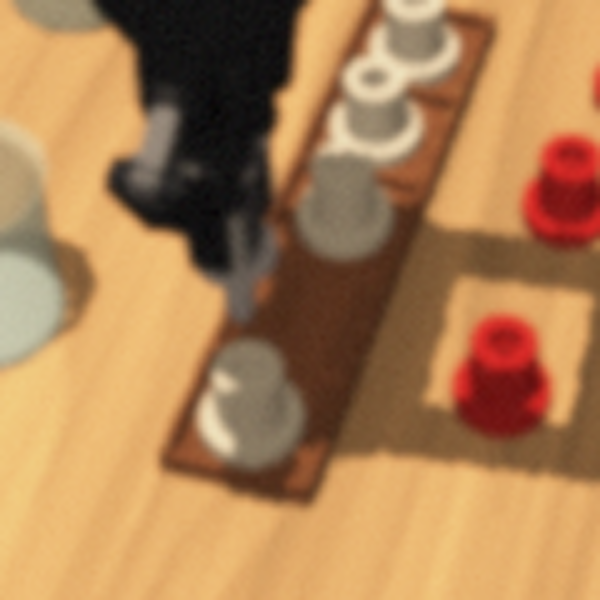

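Emit:
{"name": "step_arm", "arguments": {"plan": [0.6, -1, 10, -0.004, -0.007, 0, 10, 0, 0, 10, 0, 0, 0, 10, 0, 0, 10, 0, 0, 0, 10, 0, 0, 6, 0, 0, 0, 10, 0, 0, 0, 0, 0, 0, 10, 0, 0, 0, 0, 0, 0, 10, 0, 0, 3, 0, 0, 0, 10, 0, 0, 3, 0, 0, 0, 10, 0, 0, 3, 0, 0, 0, 10, 0, 0, 3, 0, 0, 0, 10]}}

```text
clock: 7.85
tcp_pos: [0.6249, 0.1065, 0.0801]
tcp_rot: [0.0, 1.0, -0.0, 0.001]
contact_force: [-8.4, -0.9, 12.7]
gripper_width: 0.0219
```

```bash
python3 - <<'E'
from h import *
plan([.6240,.1068,.058],down(np.pi/2),10);st()
snap("side","s4"); crop("s4",220,340,170,290,5,"s4c")
E
```

```text
clock 7.85 tcp [0.6249 0.1065 0.0801] jawyaw 1.570 axis [ 0.001 -0.    -1.   ] w 0.0219 F [-8.4 -0.9 12.7]
0 [0.1 0.  2.2] [-0.      0.0001 -0.0001]
5 [0.1 0.  2.2] [-0.      0.0001 -0.0001]
9 [0.1 0.  2.2] [-0.      0.0001 -0.0001]
total world mm [ -0.9   0.3 -22.1] tool mm [ 0.9  0.3 22.1] rv [-0.     0.001 -0.001]
clock 7.85 tcp [0.6249 0.1065 0.0801] jawyaw 1.570 axis [ 0.001 -0.    -1.   ] w 0.0219 F [-8.4 -0.9 12.7] T [-0.18  1.72 -0.04] q [ 0.05  0.21  1.71 -0.    1.23 -1.52]
```

View pics/s4c.png

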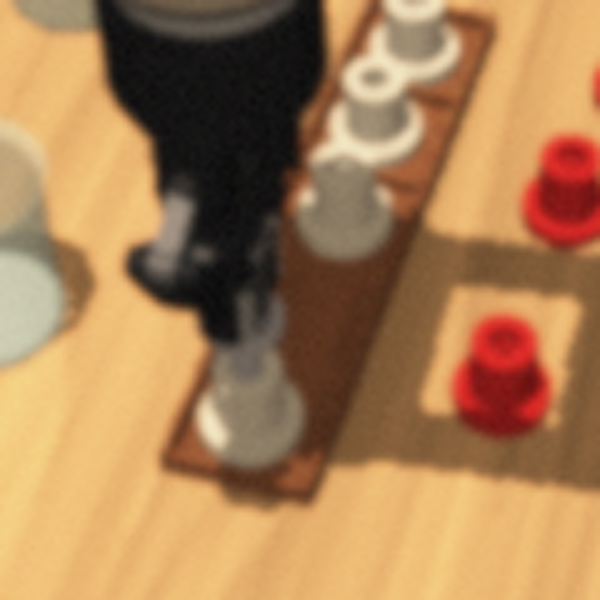

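Emit:
{"name": "step_arm", "arguments": {"plan": [1, 0, 1, 0, 0, 0, 10, 0.5, 0, 2, 0, 0, 0, 10, 0, 0, 3, 0, 0, 0, 10, 0, 0, 3, 0, 0, 0, 10, 0, 0, 3, 0, 0, 0, 10, 0, 0, 3, 0, 0, 0, 10, 0, 0, 3, 0, 0, 0, 10, 0, 0, 2, 0, 0, 0, 10, 0, 0, 2, 0, 0, 0, 10, 0, 0, 2, 0, 0, 0, 10]}}

```text
clock: 9.15
tcp_pos: [0.6255, 0.1067, 0.0801]
tcp_rot: [-0.0, 1.0, -0.001, -0.002]
contact_force: [-5.5, -0.6, 9.1]
gripper_width: 0.0221
```

```bash
python3 - <<'E'
from h import *
st()
snap("side","s5"); crop("s5",220,340,170,290,5,"s5c")
E
```

```text
clock 9.15 tcp [0.6255 0.1067 0.0801] jawyaw 1.572 axis [-0.003 -0.003 -1.   ] w 0.0221 F [-5.5 -0.6  9.1] T [-0.16  1.28  0.05] q [ 0.05  0.21  1.7  -0.    1.23 -1.52]
```

View pics/s5c.png

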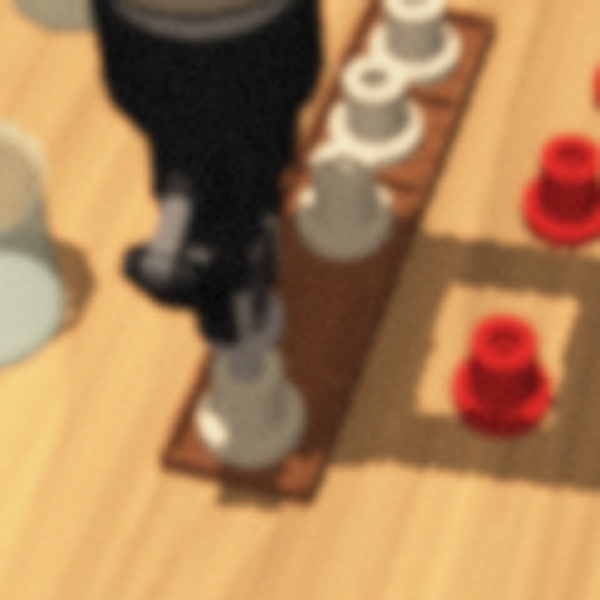

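Emit:
{"name": "step_arm", "arguments": {"plan": [1.5, 0, 4, 0, 0, 0, 10, 1.5, 0, 4, 0, 0, 0, 10, 1, 1, 4, 0, 0, 0, 10, 0, 1.5, 4, 0, 0, 0, 10, -1, 1, 4, 0, 0, 0, 10, -1, -1, 4, 0, 0, 0, 10, 0, -2, 5, 0, 0, 0, 10, 0, -1, 5, 0, 0, 0, 10, 1, 0, 5, 0, 0, 0, 10, 0, 0, 5, 0, 0, 0, 10]}}

```text
clock: 10.45
tcp_pos: [0.6267, 0.1068, 0.0799]
tcp_rot: [-0.002, 1.0, -0.003, -0.005]
contact_force: [-11.6, -1.2, 23.5]
gripper_width: 0.0222
```

```bash
python3 - <<'E'
from h import *
st()
E
```

```text
clock 10.45 tcp [0.6267 0.1068 0.0799] jawyaw 1.574 axis [-0.01  -0.005 -1.   ] w 0.0222 F [-11.6  -1.2  23.5] T [-0.36  2.7  -0.02] q [ 0.05  0.22  1.7  -0.    1.24 -1.52]
```

Emit:
{"name": "step_arm", "arguments": {"plan": [0, 0, -12, 0, -0.005, 0, 10, 0, 0, -15, 0, -0.005, 0, 10, 0, 0, -14, 0, 0, 0, 10, 2, -12, 0, 0, 0, 0, 10, 2, -22, 0, 0, 0, 0, 10, 0, -30, 0, 0, 0, 0, 10, 0, -26, 0, 0, 0, 0, 10, 0, -14, 0, 0, 0, 0, 10, 0, -5, 0, 0, 0, 0, 10, 0, 0, 0, 0, 0, 0, 10]}}

```text
clock: 11.7
tcp_pos: [0.6203, -0.0107, 0.1195]
tcp_rot: [-0.0, 1.0, -0.003, -0.002]
contact_force: [0.5, 1.1, -1.6]
gripper_width: 0.022
```

```bash
python3 - <<'E'
from h import *
plan([.6202,-.007,.086],down(np.pi/2),10);st()
snap("side","s6"); crop("s6",220,340,130,290,5,"s6c")
p=r.observe()['tcp_pos']; print(proj("side",p-[0,0,.0462]),proj("side",(.6202,-.007,.042)))
E
```

```text
clock 11.70 tcp [ 0.6203 -0.0107  0.1195] jawyaw 1.572 axis [-0.004 -0.006 -1.   ] w 0.0220 F [ 0.5  1.1 -1.6]
0 [0.  0.4 3.4] [-0.0006 -0.0004  0.0001]
5 [0.  0.4 3.4] [-0.0006 -0.0004  0.0001]
9 [0.  0.4 3.4] [-0.0006 -0.0004  0.0001]
total world mm [ -0.1   3.7 -33.5] tool mm [ 0.   3.9 33.5] rv [-0.006 -0.004  0.001]
clock 11.70 tcp [ 0.6203 -0.0107  0.1195] jawyaw 1.572 axis [-0.004 -0.006 -1.   ] w 0.0220 F [ 0.5  1.1 -1.6] T [ 0.02  0.   -0.01] q [-0.13  0.14  1.72 -0.01  1.29 -1.7 ]
[288.25382371 191.62235846] [288.20374572 202.86886902]
```

View pics/s6c.png

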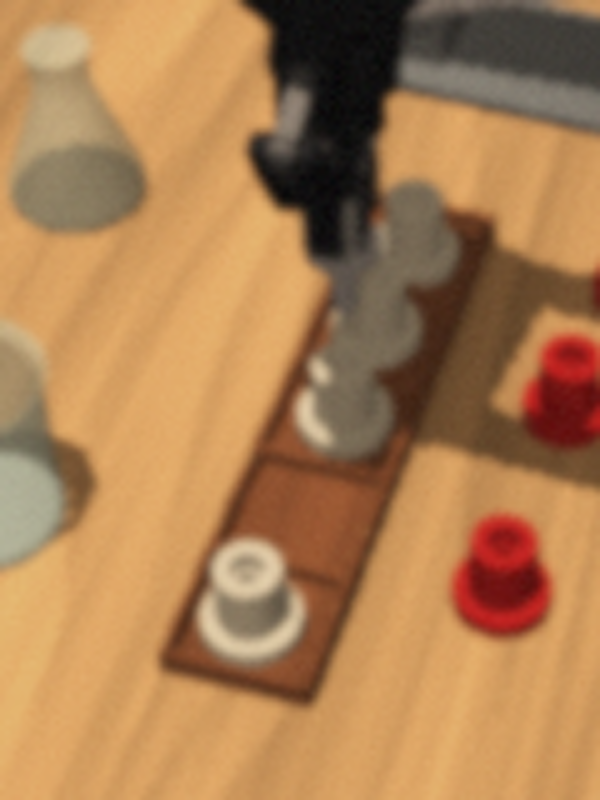

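Emit:
{"name": "step_arm", "arguments": {"plan": [0, 3.8, 8, -0.006, -0.004, 0, 10, 0, 0, 10, 0, 0, 0, 10, 0, 0, 6, 0, 0, 0, 10, 0, 0, 0, 0, 0, 0, 10, 0, 0, 3, 0, 0, 0, 10, 0, 0, 3, 0, 0, 0, 10, 0, 0, 3, 0, 0, 0, 10, 0, 0, 3, 0, 0, 0, 10, 0, 0, 3, 0, 0, 0, 10, 0, 0, 3, 0, 0, 0, 10]}}

```text
clock: 13.0
tcp_pos: [0.622, -0.0063, 0.0801]
tcp_rot: [-0.002, 1.0, -0.002, 0.001]
contact_force: [-8.7, 0.2, 16.9]
gripper_width: 0.0222
```

```bash
python3 - <<'E'
from h import *
plan([.6202,-.007,.058],down(np.pi/2),10);st()
E
```

```text
clock 13.00 tcp [ 0.622  -0.0063  0.0801] jawyaw 1.575 axis [ 0.002 -0.003 -1.   ] w 0.0222 F [-8.7  0.2 16.9]
0 [ 0.2 -0.1  2.2] [-0.0003  0.0002  0.0005]
5 [ 0.2 -0.1  2.2] [-0.0003  0.0002  0.0005]
9 [ 0.2 -0.1  2.2] [-0.0003  0.0002  0.0005]
total world mm [ -1.8  -0.7 -22.1] tool mm [ 1.8 -0.6 22.1] rv [-0.003  0.002  0.005]
clock 13.00 tcp [ 0.622  -0.0063  0.0801] jawyaw 1.575 axis [ 0.002 -0.003 -1.   ] w 0.0222 F [-8.7  0.2 16.9] T [ 0.1   1.8  -0.03] q [-0.13  0.18  1.74 -0.    1.22 -1.7 ]
```

Emit:
{"name": "step_arm", "arguments": {"plan": [0, 0, -3, 0, 0, 0, 10, 2, 0, 0, 0, 0, 0, 10, 0, 0, 2, 0, 0, 0, 10, 0, 0, 3, 0, 0, 0, 10, 0, 0, 3, 0, 0, 0, 10, 1, 1, 4, 0, 0, 0, 10, 0, -1, 4, 0, 0, 0, 10, 1, -1, 4, 0, 0, 0, 10, 0, 1, 4, 0, 0, 0, 10, 0, 0, 5, 0, 0, 0, 10]}}

```text
clock: 14.25
tcp_pos: [0.622, -0.0065, 0.0798]
tcp_rot: [-0.003, 1.0, -0.002, 0.0]
contact_force: [-11.8, 0.3, 26.9]
gripper_width: 0.0221
```

```bash
python3 - <<'E'
from h import *
st()
E
```

```text
clock 14.25 tcp [ 0.622  -0.0065  0.0798] jawyaw 1.577 axis [ 0.001 -0.004 -1.   ] w 0.0221 F [-11.8   0.3  26.9] T [ 0.16  2.78 -0.04] q [-0.13  0.18  1.74 -0.    1.22 -1.7 ]
```

Emit:
{"name": "step_arm", "arguments": {"plan": [0, 0, -12, 0, 0, 0, 10, 0, 0, -15, 0, 0, 0, 10, 0, 0, -10, 0, 0, 0, 10, 0, -8, 0, 0, 0, 0, 10, 0, -14, 0, 0, 0, 0, 10, 0, -15, 0, 0, 0, 0, 10, 0, -10, 0, 0, 0, 0, 10, 0, -5, 0, 0, 0, 0, 10, 0, 0, 0, 0, 0, 0, 10, 0, 0, 0, 0, 0, 0, 10]}}

```text
clock: 15.5
tcp_pos: [0.6207, -0.0626, 0.1157]
tcp_rot: [-0.002, 1.0, -0.001, -0.002]
contact_force: [0.1, -0.0, -1.8]
gripper_width: 0.0219
```

```bash
python3 - <<'E'
from h import *
plan([.6220,-.0612,.086],down(np.pi/2),10);st()
snap("side","s7"); crop("s7",220,340,130,290,5,"s7c")
p=r.observe()['tcp_pos']; print(proj("side",p-[0,0,.0462]),proj("side",(.6220,-.0612,.042)))
E
```

```text
clock 15.50 tcp [ 0.6207 -0.0626  0.1157] jawyaw 1.575 axis [-0.003 -0.003 -1.   ] w 0.0219 F [ 0.1 -0.  -1.8]
0 [-0.1  0.1  3. ] [-0.0003 -0.0003  0.0004]
5 [-0.1  0.1  3. ] [-0.0003 -0.0003  0.0004]
9 [-0.1  0.1  3. ] [-0.0003 -0.0003  0.0004]
total world mm [  1.3   1.4 -29.7] tool mm [-1.4  1.4 29.7] rv [-0.003 -0.003  0.004]
clock 15.50 tcp [ 0.6207 -0.0626  0.1157] jawyaw 1.575 axis [-0.003 -0.003 -1.   ] w 0.0219 F [ 0.1 -0.  -1.8] T [ 0.02 -0.01 -0.01] q [-0.22  0.15  1.71 -0.    1.29 -1.79]
[295.25841575 176.37425138] [294.66829136 185.50239256]
```

View pics/s7c.png

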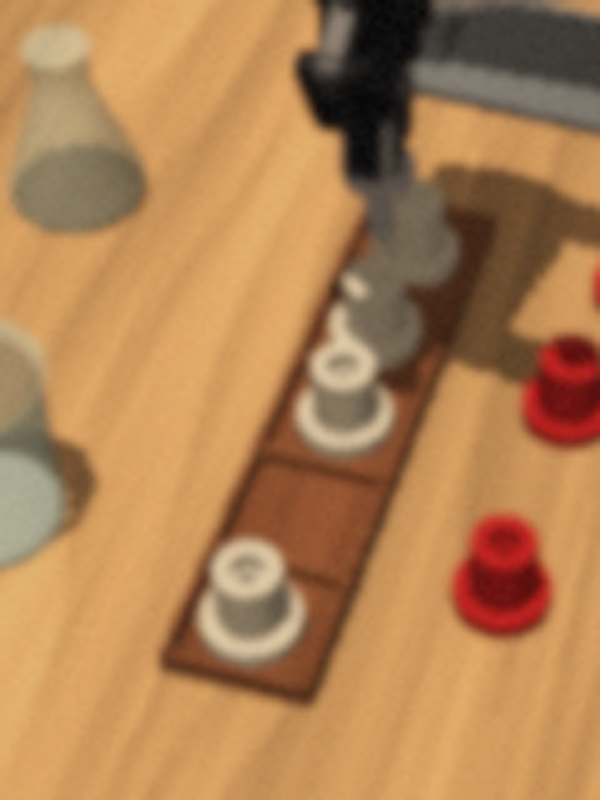

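Emit:
{"name": "step_arm", "arguments": {"plan": [-1.4, 1.4, 8, -0.003, -0.003, 0, 10, 0, 0, 8, 0, 0, 0, 10, 0, 0, 6, 0, 0, 0, 10, 0, 0, 0, 0, 0, 0, 10, 0, 0, 3, 0, 0, 0, 10, 0, 0, 3, 0, 0, 0, 10, 0, 0, 3, 0, 0, 0, 10, 0, 0, 3, 0, 0, 0, 10, 0, 0, 3, 0, 0, 0, 10, 0, 0, 3, 0, 0, 0, 10]}}

```text
clock: 16.8
tcp_pos: [0.6227, -0.0605, 0.0735]
tcp_rot: [-0.003, 1.0, -0.0, 0.001]
contact_force: [-0.2, -0.7, -1.3]
gripper_width: 0.0224
```

```bash
python3 - <<'E'
from h import *
plan([.6220,-.0612,.058],down(np.pi/2),10);st()
E
```

```text
clock 16.80 tcp [ 0.6227 -0.0605  0.0735] jawyaw 1.577 axis [ 0.001 -0.    -1.   ] w 0.0224 F [-0.2 -0.7 -1.3]
0 [ 0.1 -0.1  1.6] [-0.      0.0001  0.0006]
5 [ 0.1 -0.1  1.6] [-0.      0.0001  0.0006]
9 [ 0.1 -0.1  1.6] [-0.      0.0001  0.0006]
total world mm [ -0.7  -0.7 -15.5] tool mm [ 0.7 -0.7 15.5] rv [-0.     0.001  0.006]
clock 16.80 tcp [ 0.6227 -0.0605  0.0735] jawyaw 1.577 axis [ 0.001 -0.    -1.   ] w 0.0224 F [-0.2 -0.7 -1.3] T [-0.09 -0.04  0.  ] q [-0.22  0.2   1.73 -0.    1.21 -1.79]
```

Sleeve 4 lets the pin pass the 8 mm step; pushing on to the bottom.

Emit:
{"name": "step_arm", "arguments": {"plan": [0.5, -0.5, 3, 0, 0, 0, 10, 0, 0, 3, 0, 0, 0, 10, 0, 0, 3, 0, 0, 0, 10, 0, 0, 2, 0, 0, 0, 10, 0, 0, 2, 0, 0, 0, 10, 0, 0, 2, 0, 0, 0, 10, 0, 0, 2, 0, 0, 0, 10, 0, 0, 2, 0, 0, 0, 10, 0, 0, 3, 0, 0, 0, 10, 0, 0, 3, 0, 0, 0, 10]}}

```text
clock: 18.05
tcp_pos: [0.6237, -0.0614, 0.0581]
tcp_rot: [-0.003, 1.0, -0.0, -0.001]
contact_force: [-7.4, 1.3, 15.5]
gripper_width: 0.022
```

```bash
python3 - <<'E'
from h import *
st()
E
```

```text
clock 18.05 tcp [ 0.6237 -0.0614  0.0581] jawyaw 1.578 axis [-0.001 -0.001 -1.   ] w 0.0220 F [-7.4  1.3 15.5] T [0.17 1.66 0.02] q [-0.22  0.22  1.73 -0.    1.19 -1.79]
```

Emit:
{"name": "step_arm", "arguments": {"plan": [0, 0, -12, 0, 0, 0, 10, 0, 0, -18, 0, 0, 0, 10, 0, 0, -20, 0, 0, 0, 10, 0, 0, -8, 0, 0, 0, 10, 1, -12, 0, 0, 0, 0, 10, 1, -15, 0, 0, 0, 0, 10, 0, -15, 0, 0, 0, 0, 10, 0, -10, 0, 0, 0, 0, 10, 0, 0, 0, 0, 0, 0, 10, 0, 0, 0, 0, 0, 0, 10]}}

```text
clock: 19.3
tcp_pos: [0.6207, -0.1176, 0.1178]
tcp_rot: [-0.002, 1.0, 0.0, -0.002]
contact_force: [0.3, -0.6, -1.8]
gripper_width: 0.0223
```

```bash
python3 - <<'E'
from h import *
plan([.6197,-.1157,.086],down(np.pi/2),10);st()
snap("side","s8"); crop("s8",220,340,130,290,5,"s8c")
p=r.observe()['tcp_pos']; print(proj("side",p-[0,0,.0462]),proj("side",(.6197,-.1157,.042)))
E
```

```text
clock 19.30 tcp [ 0.6207 -0.1176  0.1178] jawyaw 1.576 axis [-0.004  0.001 -1.   ] w 0.0223 F [ 0.3 -0.6 -1.8]
0 [0.1 0.2 3.2] [ 0.0001 -0.0004  0.0005]
5 [0.1 0.2 3.2] [ 0.0001 -0.0004  0.0005]
9 [0.1 0.2 3.2] [ 0.0001 -0.0004  0.0005]
total world mm [ -1.    1.9 -31.8] tool mm [ 0.9  1.9 31.8] rv [ 0.001 -0.004  0.005]
clock 19.30 tcp [ 0.6207 -0.1176  0.1178] jawyaw 1.576 axis [-0.004  0.001 -1.   ] w 0.0223 F [ 0.3 -0.6 -1.8] T [0.02 0.01 0.02] q [-0.3   0.16  1.69 -0.    1.29 -1.88]
[302.17268001 159.58205211] [302.36702449 169.71667611]
```

View pics/s8c.png

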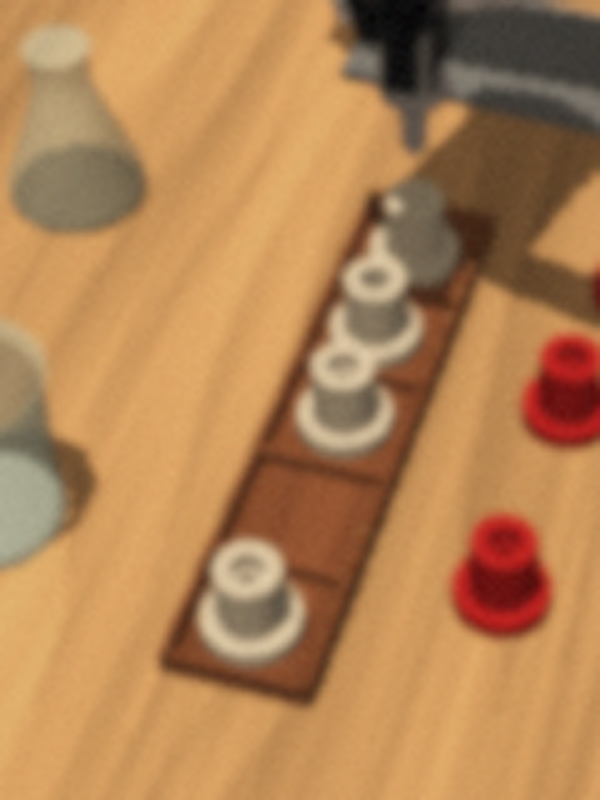

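Emit:
{"name": "step_arm", "arguments": {"plan": [1, 1.9, 8, 0, -0.004, 0, 10, 0, 0, 10, 0, 0, 0, 10, 0, 0, 6, 0, 0, 0, 10, 0, 0, 0, 0, 0, 0, 10, 0, 0, 3, 0, 0, 0, 10, 0, 0, 3, 0, 0, 0, 10, 0, 0, 3, 0, 0, 0, 10, 0, 0, 3, 0, 0, 0, 10, 0, 0, 3, 0, 0, 0, 10, 0, 0, 3, 0, 0, 0, 10]}}

```text
clock: 20.6
tcp_pos: [0.6211, -0.1158, 0.0801]
tcp_rot: [-0.004, 1.0, -0.001, 0.001]
contact_force: [-7.1, 2.3, 16.2]
gripper_width: 0.0221
```

```bash
python3 - <<'E'
from h import *
plan([.6197,-.1157,.058],down(np.pi/2),10);st()
E
```

```text
clock 20.60 tcp [ 0.6211 -0.1158  0.0801] jawyaw 1.578 axis [ 0.001 -0.002 -1.   ] w 0.0221 F [-7.1  2.3 16.2]
0 [0.1 0.  2.2] [-0.0002  0.0001  0.0007]
5 [0.1 0.  2.2] [-0.0002  0.0001  0.0007]
9 [0.1 0.  2.2] [-0.0002  0.0001  0.0007]
total world mm [ -1.4   0.1 -22.1] tool mm [ 1.4  0.2 22.1] rv [-0.002  0.001  0.007]
clock 20.60 tcp [ 0.6211 -0.1158  0.0801] jawyaw 1.578 axis [ 0.001 -0.002 -1.   ] w 0.0221 F [-7.1  2.3 16.2] T [ 0.52  1.74 -0.04] q [-0.3   0.2   1.71 -0.    1.22 -1.88]
```

Emit:
{"name": "step_arm", "arguments": {"plan": [0, 0, -3, 0, 0, 0, 10, 1.5, 0, 0, 0, 0, 0, 10, 0, 0, 2, 0, 0, 0, 10, 0, 0, 3, 0, 0, 0, 10, 0, 0, 3, 0, 0, 0, 10, 1, 1, 4, 0, 0, 0, 10, 0, -1, 4, 0, 0, 0, 10, 1, -1, 4, 0, 0, 0, 10, 0, 1, 4, 0, 0, 0, 10, 0, 0, 5, 0, 0, 0, 10]}}

```text
clock: 21.85
tcp_pos: [0.6215, -0.116, 0.0799]
tcp_rot: [-0.004, 1.0, -0.001, -0.0]
contact_force: [-12.9, 3.8, 25.6]
gripper_width: 0.022
```

```bash
python3 - <<'E'
from h import *
st()
plan([.4364,.0365,.15],down(np.pi/2),10)
E
```

```text
clock 21.85 tcp [ 0.6215 -0.116   0.0799] jawyaw 1.579 axis [-0.    -0.001 -1.   ] w 0.0220 F [-12.9   3.8  25.6] T [0.74 2.69 0.02] q [-0.3   0.2   1.71 -0.    1.23 -1.88]
clock 21.85 tcp [ 0.6215 -0.116   0.0799] jawyaw 1.579 axis [-0.    -0.001 -1.   ] w 0.0220 F [-12.9   3.8  25.6]
0 [18.4 15.4 -7. ] [-0.0001 -0.      0.0008]
5 [18.4 15.3 -7. ] [-0.0001 -0.      0.0008]
9 [18.5 15.3 -7. ] [-0.0001 -0.      0.0008]
total world mm [-185.1  152.5   70.1] tool mm [183.9 154.  -70.3] rv [-0.001 -0.     0.008]
```

Emit:
{"name": "step_arm", "arguments": {"plan": [0, 0, -15, 0, 0, 0, 10, 0, 0, -25, 0, 0, 0, 10, 10, 8, -22, 0, 0, 0, 10, 22, 18, -8, 0, 0, 0, 10, 32, 27, 0, 0, 0, 0, 10, 36, 30, 0, 0, 0, 0, 10, 36, 30, 0, 0, 0, 0, 10, 28, 24, 0, 0, 0, 0, 10, 14, 12, 0, 0, 0, 0, 10, 4, 3, 0, 0, 0, 0, 10]}}

```text
clock: 23.1
tcp_pos: [0.4334, 0.039, 0.1506]
tcp_rot: [-0.004, 1.0, 0.001, 0.001]
contact_force: [0.9, -0.7, -2.2]
gripper_width: 0.0221
```

Emit:
{"name": "step_arm", "arguments": {"plan": [0, 0, 0, 0, 0, 0, 10, 0, 0, 0, 0, 0, 0, 10, 0, 0, 0, 0, 0, 0, 10, 0, 0, 0, 0, 0, 0, 10, 0, 0, 0, 0, 0, 0, 10, 0, 0, 0, 0, 0, 0, 10, 0, 0, 0, 0, 0, 0, 10, 0, 0, 0, 0, 0, 0, 10, 0, 0, 0, 0, 0, 0, 10, 0, 0, 0, 0, 0, 0, 10]}}

```text
clock: 24.35
tcp_pos: [0.4351, 0.0376, 0.1507]
tcp_rot: [-0.003, 1.0, 0.0, 0.001]
contact_force: [-0.3, 0.2, -1.9]
gripper_width: 0.0225
```

```bash
python3 - <<'E'
from h import *
plan([.4364,.0365,.10],down(np.pi/2),10)
snap("side","s9"); crop("s9",300,440,130,270,5,"s9c")
p=r.observe()['tcp_pos']; print(proj("side",p-[0,0,.0462]),proj("side",(.4364,.0365,.044)))
E
```

```text
clock 24.35 tcp [0.4351 0.0376 0.1507] jawyaw 1.576 axis [ 0.003  0.001 -1.   ] w 0.0225 F [-0.3  0.2 -1.9]
0 [-0.1 -0.1  5.1] [0.0001 0.0003 0.0005]
5 [-0.1 -0.1  5.1] [0.0001 0.0003 0.0005]
9 [-0.1 -0.1  5.1] [0.0001 0.0003 0.0005]
total world mm [  1.3  -1.1 -50.7] tool mm [-1.2 -1.1 50.7] rv [0.001 0.003 0.005]
[374.08029957 217.38269056] [369.57199936 236.45407536]
```

View pics/s9c.png

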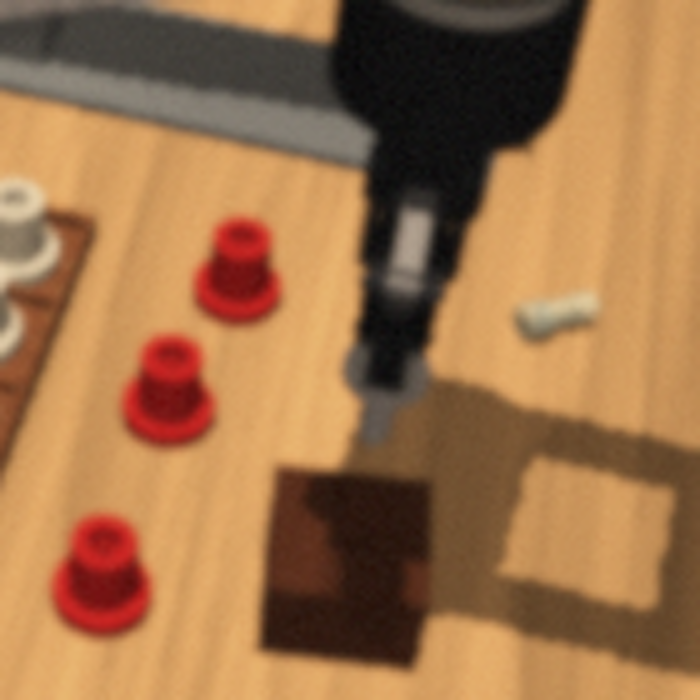

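Emit:
{"name": "step_arm", "arguments": {"plan": [-1.2, -1.1, 10, 0, 0.003, 0, 10, 0, 0, 14, 0, 0, 0, 10, 0, 0, 14, 0, 0, 0, 10, 0, 0, 10, 0, 0, 0, 10, 0, 0, 4, 0, 0, 0, 10, 0, 0, 0, 0, 0, 0, 10, 0, 0, 4, 0, 0, 0, 10, 0, 0, 4, 0, 0, 0, 10, 0, 0, 4, 0, 0, 0, 10, 0, 0, 0, 0, 0, 0, 10]}}

```text
clock: 25.65
tcp_pos: [0.4361, 0.0365, 0.0817]
tcp_rot: [-0.003, 1.0, 0.0, -0.0]
contact_force: [-0.2, -0.3, -1.6]
gripper_width: 0.0223
```

```bash
python3 - <<'E'
from h import *
plan([.4364,.0365,.0545],down(np.pi/2),10);st()
E
```

```text
clock 25.65 tcp [0.4361 0.0365 0.0817] jawyaw 1.576 axis [-0.001  0.001 -1.   ] w 0.0223 F [-0.2 -0.3 -1.6]
0 [-0.   0.   2.7] [ 0.0001 -0.0001  0.0005]
5 [-0.   0.   2.7] [ 0.0001 -0.0001  0.0005]
9 [-0.   0.   2.7] [ 0.0001 -0.0001  0.0005]
total world mm [  0.3   0.  -27.2] tool mm [-0.4  0.  27.2] rv [ 0.001 -0.001  0.005]
clock 25.65 tcp [0.4361 0.0365 0.0817] jawyaw 1.576 axis [-0.001  0.001 -1.   ] w 0.0223 F [-0.2 -0.3 -1.6] T [-0.01 -0.01  0.01] q [-0.09 -0.27  2.17  0.    1.24 -1.66]
```

In the hole without contact. Lower and release.

Emit:
{"name": "step_arm", "arguments": {"plan": [0, 0, 6, 0, 0, 0, 10, 0, 0, 8, 0, 0, 0, 10, 0, 0, 6, 0, 0, 0, 10, 0, 0, 3, 0, 0, 0, 10, 0, 0, 2, 0, 0, 0, 10, 0, 0, 2, 0, 0, 0, 10, 0, 0, 0, 0, 0, 0, 10, 0, 0, 0, 0, 0, 0, 60, 0, 0, 0, 0, 0, 0, 60, 0, 0, 0, 0, 0, 0, 60]}}

```text
clock: 26.9
tcp_pos: [0.4374, 0.0364, 0.0554]
tcp_rot: [-0.003, 1.0, 0.0, 0.0]
contact_force: [-0.6, -0.4, 0.7]
gripper_width: 0.06
```

```bash
python3 - <<'E'
from h import *
st()
E
```

```text
clock 26.90 tcp [0.4374 0.0364 0.0554] jawyaw 1.576 axis [ 0.001  0.    -1.   ] w 0.0600 F [-0.6 -0.4  0.7] T [-0.01 -0.02 -0.06] q [-0.09 -0.23  2.19  0.    1.18 -1.66]
```

Emit:
{"name": "step_arm", "arguments": {"plan": [0, 0, -10, 0, 0, 0, 60, 0, 0, -20, 0, 0, 0, 60, 0, 0, -30, 0, 0, 0, 60, 0, 0, -30, 0, 0, 0, 60, 10, 0, -30, 0, 0, -0.1, 60, 10, 0, -20, 0, 0, -0.15, 60, 0, 0, 0, 0, 0, -0.15, 60, 0, 0, 0, 0, 0, -0.15, 60, 0, 0, 0, 0, 0, 0, 60, 0, 0, 0, 0, 0, 0, 60]}}

```text
clock: 28.15
tcp_pos: [0.4176, 0.0351, 0.207]
tcp_rot: [-0.281, 0.96, -0.001, 0.004]
contact_force: [0.1, 0.1, -0.6]
gripper_width: 0.0604
```

```bash
cat >> h.py <<'E'
def sleeves(name, n="top"):
    "white discs near tray in top view; returns flange centres, bias-corrected"
    p=cv2.imread(f"pics/{name}.png"); hsv=cv2.cvtColor(p,cv2.COLOR_BGR2HSV)
    roi=np.zeros(p.shape[:2],bool); roi[170:207,245:378]=1
    w=((hsv[...,1]<95)&(hsv[...,2]>60)&roi).astype(np.uint8)
    k,l,s,c=cv2.connectedComponentsWithStats(w)
    for i in range(1,k):
        if s[i][4]>=40: print("sleeve",s[i],(ray("top",*c[i],.012)+[-.0013,.0017,0]).round(4))
E
python3 - <<'E'
from h import *
st(); snap("top","t10"); snap("side","s10"); sleeves("t10"); crop("t10",140,400,150,330,3,"t10c"); crop("s10",220,440,130,290,3,"s10c")
E
```

```text
clock 28.15 tcp [0.4176 0.0351 0.207 ] jawyaw 2.140 axis [ 0.008 -0.    -1.   ] w 0.0604 F [ 0.1  0.1 -0.6] T [0.01 0.03 0.02] q [-0.09 -0.47  2.1   0.    1.5  -2.23]
sleeve [253 177  19  18 273] [0.624  0.1068 0.012 ]
sleeve [302 179  18  19 268] [ 0.6201 -0.0065  0.012 ]
sleeve [325 179  19  18 266] [ 0.6223 -0.061   0.012 ]
sleeve [349 180  19  19 271] [ 0.6193 -0.1157  0.012 ]
```

View pics/t10c.png

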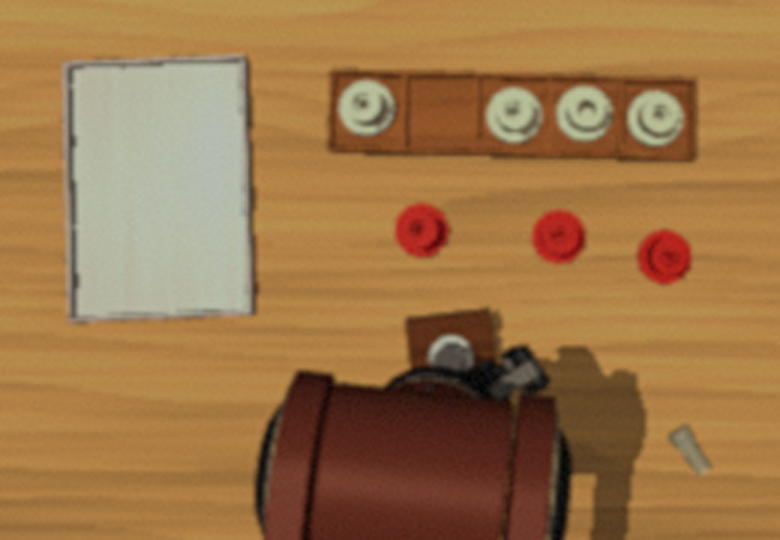

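View pics/s10c.png

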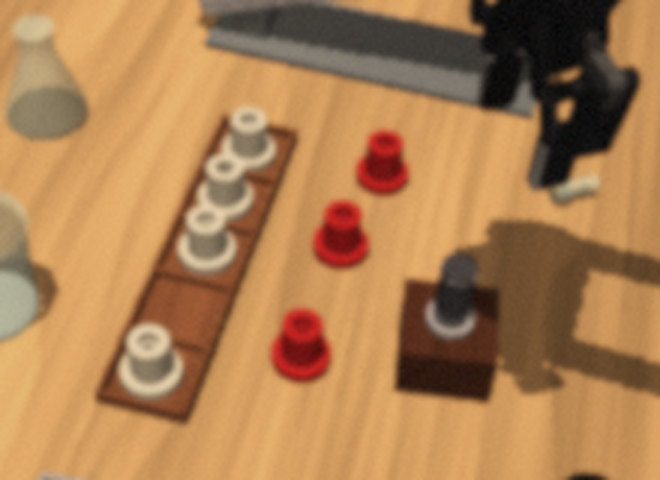

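```bash
python3 - <<'E'
from h import *
plan([.6223,-.061,.11],down(2.4),7)
E
```

```text
clock 28.25 tcp [0.4176 0.0351 0.2068] jawyaw 2.141 axis [ 0.008 -0.    -1.   ] w 0.0603 F [-0.2 -0.3  0.1]
0 [-17.1 -27.3  14.1] [-0.0008  0.0009 -0.037 ]
3 [-14. -29.  14.] [-0.0008  0.0009 -0.037 ]
6 [-10.8 -30.5  13.9] [-0.0008  0.0009 -0.037 ]
total world mm [204.7 -96.1 -96.8] tool mm [-119.9 -191.    98.5] rv [-0.005  0.006 -0.259]
```

Emit:
{"name": "step_arm", "arguments": {"plan": [-11, -18, 6, 0, 0, -0.03, 60, -17, -27, 10, 0, 0, -0.04, 60, -18, -33, 12, 0, 0, -0.04, 60, -18, -33, 16, 0, 0, -0.04, 60, -16, -33, 18, 0, 0, -0.04, 60, -13, -26, 18, 0, 0, -0.04, 60, -8, -16, 10, 0, 0, -0.03, 60, -3, -6, 4, 0, 0, 0, 60, 0, 0, 0, 0, 0, 0, 60, 0, 0, 0, 0, 0, 0, 60]}}

```text
clock: 29.5
tcp_pos: [0.6262, -0.0503, 0.1105]
tcp_rot: [-0.403, 0.915, -0.001, 0.003]
contact_force: [-0.0, -0.0, 1.4]
gripper_width: 0.0602
```

```bash
python3 - <<'E'
from h import *
plan([.6223,-.061,.017],down(2.4),7)
E
```

```text
clock 29.50 tcp [ 0.6262 -0.0503  0.1105] jawyaw 2.400 axis [ 0.006  0.001 -1.   ] w 0.0602 F [-0.  -0.   1.4]
0 [ 1.6 -0.6 13.4] [-0.0006  0.0007  0.    ]
3 [ 1.5 -0.6 13.4] [-0.0006  0.0007  0.    ]
6 [ 1.5 -0.6 13.4] [-0.0006  0.0007  0.    ]
total world mm [ -3.9 -10.7 -93.5] tool mm [11.  -4.  93.5] rv [-0.004  0.005  0.   ]
```

Emit:
{"name": "step_arm", "arguments": {"plan": [5, -2, 10, -0.004, 0.005, 0, 52, 5, -2, 14, 0, 0, 0, 52, 0, 0, 14, 0, 0, 0, 52, 0, 0, 8, 0, 0, 0, 52, 0, 0, 0, 0, 0, 0, 52, 0, 0, 0, 0, 0, 0, 52, 0, 0, 0, 0, 0, 0, 52, 0, 0, 0, 0, 0, 0, 52, 0, 0, 0, 0, 0, 0, 52, 0, 0, 0, 0, 0, 0, 52]}}

```text
clock: 30.75
tcp_pos: [0.622, -0.0606, 0.0631]
tcp_rot: [-0.403, 0.915, -0.001, 0.001]
contact_force: [0.4, -0.1, -0.4]
gripper_width: 0.0515
```

```bash
python3 - <<'E'
from h import *
plan([.6223,-.061,.018],down(2.4),7)
E
```

```text
clock 30.75 tcp [ 0.622  -0.0606  0.0631] jawyaw 2.400 axis [ 0.002 -0.001 -1.   ] w 0.0515 F [ 0.4 -0.1 -0.4]
0 [ 0.  -0.1  6.4] [-0.0003  0.0001  0.    ]
3 [ 0.  -0.1  6.4] [-0.0003  0.0001  0.    ]
6 [ 0.  -0.1  6.4] [-0.0003  0.0001  0.    ]
total world mm [  0.3  -0.4 -45.1] tool mm [ 0.1 -0.4 45.1] rv [-0.002  0.001  0.   ]
```

Emit:
{"name": "step_arm", "arguments": {"plan": [0, -0.4, 10, 0, 0, 0, 52, 0, 0, 14, 0, 0, 0, 52, 0, 0, 12, 0, 0, 0, 52, 0, 0, 6, 0, 0, 0, 52, 0, 0, 2, 0, 0, 0, 52, 0, 0, 0, 0, 0, 0, 52, 0, 0, 0, 0, 0, 0, 15, 0, 0, 0, 0, 0, 0, 15, 0, 0, 0, 0, 0, 0, 15, 0, 0, 0, 0, 0, 0, 15], "grip_force": 60}}

```text
clock: 32.0
tcp_pos: [0.6224, -0.0609, 0.0159]
tcp_rot: [-0.403, 0.915, -0.001, 0.001]
contact_force: [-1.0, 0.1, -0.8]
gripper_width: 0.0269
```

```bash
python3 - <<'E'
from h import *
st()
plan([.4480,-.2735,.22],down(1.523),10)
E
```

```text
clock 32.00 tcp [ 0.6224 -0.0609  0.0159] jawyaw 2.400 axis [ 0.002 -0.001 -1.   ] w 0.0269 F [-1.   0.1 -0.8] T [0.03 0.01 0.03] q [-0.22  0.27  1.75 -0.    1.12 -2.62]
clock 32.00 tcp [ 0.6224 -0.0609  0.0159] jawyaw 2.400 axis [ 0.002 -0.001 -1.   ] w 0.0269 F [-1.   0.1 -0.8]
0 [ 27.4  -1.5 -20.4] [-0.0001  0.0001  0.0877]
5 [ 24.2 -13.  -20.4] [-0.0001  0.0001  0.0877]
9 [ 18.3 -20.6 -20.4] [-0.0001  0.0001  0.0877]
total world mm [-174.4 -212.6  204.1] tool mm [ 274.4  -15.3 -204.2] rv [-0.001  0.001  0.877]
```

Emit:
{"name": "step_arm", "arguments": {"plan": [0, 0, -8, 0, 0, 0, 10, 0, 0, -15, 0, 0, 0, 10, 0, 0, -25, 0, 0, 0, 10, 0, 0, -30, 0, 0, 0, 10, 0, 0, -30, 0, 0, 0.05, 10, 0, 0, -35, 0, 0, 0.1, 10, 0, 0, -35, 0, 0, 0.15, 10, 0, 0, -20, 0, 0, 0.15, 10, 0, 0, -8, 0, 0, 0.1, 10, 0, 0, 0, 0, 0, 0, 10], "grip_force": 80}}

```text
clock: 33.25
tcp_pos: [0.6228, -0.0608, 0.2403]
tcp_rot: [-0.131, 0.991, -0.002, 0.006]
contact_force: [0.2, 1.3, 0.1]
gripper_width: 0.0271
```

```bash
python3 - <<'E'
from h import *
st(); snap("side","s11"); crop("s11",180,440,20,220,3,"s11c")
plan([.4480,-.2735,.22],down(1.523),10)
E
```

```text
clock 33.25 tcp [ 0.6228 -0.0608  0.2403] jawyaw 1.833 axis [ 0.012 -0.003 -1.   ] w 0.0271 F [0.2 1.3 0.1] T [ 0.02  0.02 -0.03] q [-0.22  0.04  1.61 -0.    1.48 -2.05]
clock 33.30 tcp [ 0.6226 -0.0608  0.2398] jawyaw 1.834 axis [ 0.011 -0.003 -1.   ] w 0.0263 F [-0.1 -0.1 -0.7]
0 [ 22.4 -16.    1.8] [-0.0004  0.0011  0.0311]
5 [ 19.7 -19.3   1.9] [-0.0004  0.0011  0.0311]
9 [ 17.1 -21.6   2. ] [-0.0004  0.0011  0.0311]
total world mm [-174.6 -212.7  -19.8] tool mm [ 224.1 -159.9   18.4] rv [-0.004  0.011  0.311]
```

View pics/s11c.png

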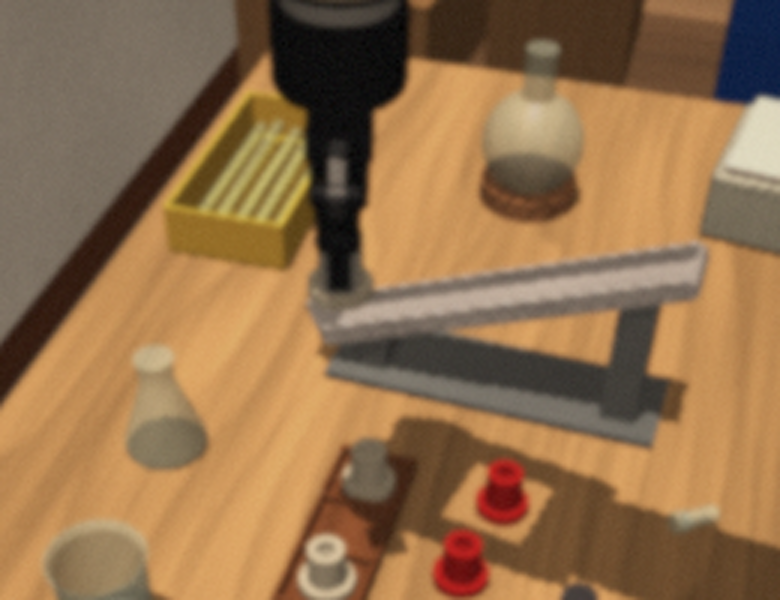

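```bash
cat >> h.py <<'E'
yawd=-0.0475; dn=np.array([np.cos(yawd),np.sin(yawd),0]); nn=np.array([0,0,np.cos(.38)])+np.sin(.38)*dn
L=np.array([.448,-.2723,.1258]); RC=down(1.523,.38,1.523)
def ch(h): return L+nn*(.0119+h)
E
python3 - <<'E'
from h import *
print(nn,RC.as_matrix()[:,2],ch(.06))
plan(ch(.07)+[0,0,.02],RC,9)
E
```

```text
[ 0.3705021  -0.0176121   0.92866464] [-0.37049687  0.01772189 -0.92866464] [ 0.4746391  -0.27356631  0.19257099]
clock 33.30 tcp [ 0.6226 -0.0608  0.2398] jawyaw 1.834 axis [ 0.011 -0.003 -1.   ] w 0.0263 F [-0.1 -0.1 -0.7]
0 [ 21.7 -18.7   1.9] [-0.007   0.0431  0.034 ]
4 [ 18.3 -21.5   4.8] [-0.007   0.0431  0.034 ]
8 [ 14.2 -23.9   7. ] [-0.007   0.0431  0.034 ]
total world mm [-144.3 -213.   -17.9] tool mm [ 194.9 -168.    16.9] rv [-0.063  0.388  0.306]
```

Emit:
{"name": "step_arm", "arguments": {"plan": [15, -13, 0, -0.007, 0.043, 0.034, 10, 22, -19, 2, -0.007, 0.043, 0.034, 10, 25, -24, 3, -0.007, 0.043, 0.034, 10, 24, -26, 4, -0.007, 0.043, 0.034, 10, 24, -27, 5, -0.007, 0.043, 0.034, 10, 20, -26, 6, -0.007, 0.043, 0.034, 10, 14, -20, 6, -0.007, 0.043, 0.034, 10, 10, -14, 5, -0.007, 0.043, 0.034, 10, 4, -6, 2, -0.007, 0.043, 0.034, 10, 0, 0, 0, 0, 0, 0, 10]}}

```text
clock: 34.55
tcp_pos: [0.4796, -0.2614, 0.2223]
tcp_rot: [0.022, 0.98, 0.007, -0.2]
contact_force: [0.4, 0.3, -0.3]
gripper_width: 0.0265
```

```bash
python3 - <<'E'
from h import *
st(); plan(ch(.05),RC,9)
E
```

```text
clock 34.55 tcp [ 0.4796 -0.2614  0.2223] jawyaw 1.526 axis [-0.391  0.022 -0.92 ] w 0.0265 F [ 0.4  0.3 -0.3] T [ 0.02 -0.21 -0.01] q [-0.54  0.12  1.59 -0.19  1.78 -2.08]
clock 34.55 tcp [ 0.4796 -0.2614  0.2223] jawyaw 1.526 axis [-0.391  0.022 -0.92 ] w 0.0265 F [ 0.4  0.3 -0.3]
0 [-0.9 -1.4  4.3] [ 0.0004 -0.0025  0.0005]
4 [-0.8 -1.4  4.3] [ 0.0004 -0.0025  0.0005]
8 [-0.8 -1.4  4.4] [ 0.0004 -0.0025  0.0005]
total world mm [ -8.7 -12.  -39. ] tool mm [ -7.8 -12.6  39. ] rv [ 0.004 -0.022  0.004]
```

Emit:
{"name": "step_arm", "arguments": {"plan": [-4, -6, 8, 0.004, -0.022, 0.004, 10, -4, -6, 10, 0, 0, 0, 10, 0, 0, 10, 0, 0, 0, 10, 0, 0, 8, 0, 0, 0, 10, 0, 0, 0, 0, 0, 0, 10, 0, 0, 0, 0, 0, 0, 10, 0, 0, 0, 0, 0, 0, 10, 0, 0, 0, 0, 0, 0, 10, 0, 0, 0, 0, 0, 0, 10, 0, 0, 0, 0, 0, 0, 10]}}

```text
clock: 35.8
tcp_pos: [0.4737, -0.2723, 0.1842]
tcp_rot: [0.022, 0.982, 0.004, -0.187]
contact_force: [0.7, -0.3, -0.2]
gripper_width: 0.0267
```

```bash
python3 - <<'E'
from h import *
st(); plan(ch(.004),RC,9)
snap("top","t12"); snap("side","s12"); crop("s12",280,440,40,190,4,"s12c"); crop("t12",390,480,170,320,4,"t12c")
a=cv2.imread("pics/s12c.png");b=cv2.imread("pics/t12c.png"); print(a.shape,b.shape); b=cv2.resize(b[:,:],(160,266)); c=np.zeros((600,800,3),np.uint8); c[:600,:640]=a; c[:266,640:]=b; cv2.imwrite("pics/st12.png",c)
E
```

```text
clock 35.80 tcp [ 0.4737 -0.2723  0.1842] jawyaw 1.527 axis [-0.367  0.016 -0.93 ] w 0.0267 F [ 0.7 -0.3 -0.2] T [ 0.01 -0.22  0.06] q [-0.56  0.13  1.64 -0.19  1.7  -2.08]
clock 35.80 tcp [ 0.4737 -0.2723  0.1842] jawyaw 1.527 axis [-0.367  0.016 -0.93 ] w 0.0267 F [ 0.7 -0.3 -0.2]
0 [ 0.3 -0.1  5.3] [-0.0002  0.0004  0.0003]
4 [ 0.3 -0.1  5.3] [-0.0002  0.0004  0.0003]
8 [ 0.2 -0.1  5.3] [-0.0002  0.0004  0.0003]
total world mm [-19.8  -0.3 -43.6] tool mm [ 2.4 -1.2 47.8] rv [-0.002  0.003  0.003]
(600, 640, 3) (600, 360, 3)
```

View pics/st12.png

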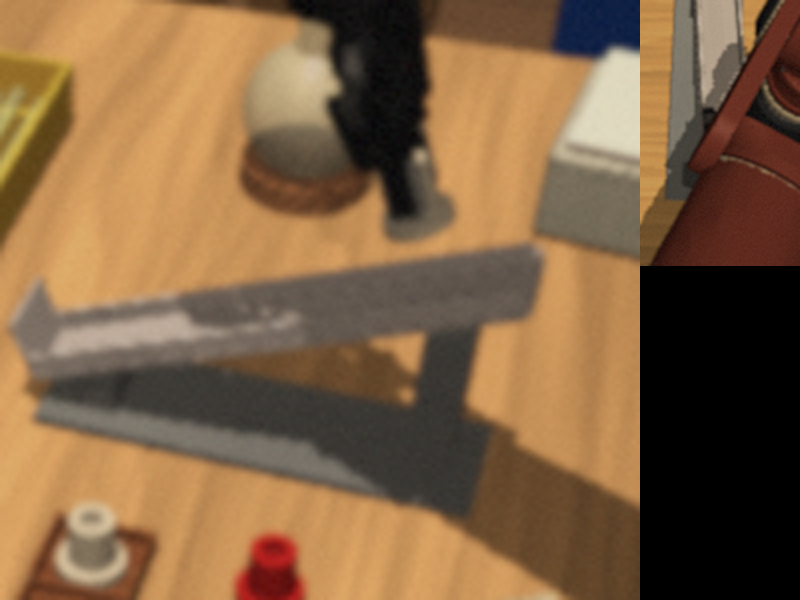

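Emit:
{"name": "step_arm", "arguments": {"plan": [1.2, -1, 10, 0, 0.003, 0, 10, 1.2, 0, 12, 0, 0, 0, 10, 0, 0, 10, 0, 0, 0, 10, 0, 0, 6, 0, 0, 0, 10, 0, 0, 2, 0, 0, 0, 10, 0, 0, 0, 0, 0, 0, 10, 0, 0, 0, 0, 0, 0, 10, 0, 0, 0, 0, 0, 0, 10, 0, 0, 0, 0, 0, 0, 10, 0, 0, 0, 0, 0, 0, 10]}}

```text
clock: 37.15
tcp_pos: [0.4554, -0.2725, 0.1452]
tcp_rot: [0.022, 0.982, 0.004, -0.189]
contact_force: [1.5, 0.1, -0.3]
gripper_width: 0.0266
```

```bash
python3 - <<'E'
from h import *
st(); plan(ch(.004),RC,9)
snap("side","s13"); crop("s13",280,440,40,190,4,"s13c")
E
```

```text
clock 37.15 tcp [ 0.4554 -0.2725  0.1452] jawyaw 1.527 axis [-0.37   0.016 -0.929] w 0.0266 F [ 1.5  0.1 -0.3] T [-0.03 -0.24 -0.05] q [-0.58  0.14  1.71 -0.19  1.63 -2.09]
clock 37.15 tcp [ 0.4554 -0.2725  0.1452] jawyaw 1.527 axis [-0.37   0.016 -0.929] w 0.0266 F [ 1.5  0.1 -0.3]
0 [-0.  -0.   0.5] [-0.0002  0.      0.0003]
4 [-0.  -0.   0.5] [-0.0002  0.      0.0003]
8 [-0.  -0.   0.5] [-0.0002  0.      0.0003]
total world mm [-1.5 -0.  -4.7] tool mm [-0.4 -0.1  4.9] rv [-0.002  0.     0.003]
```

View pics/s13c.png

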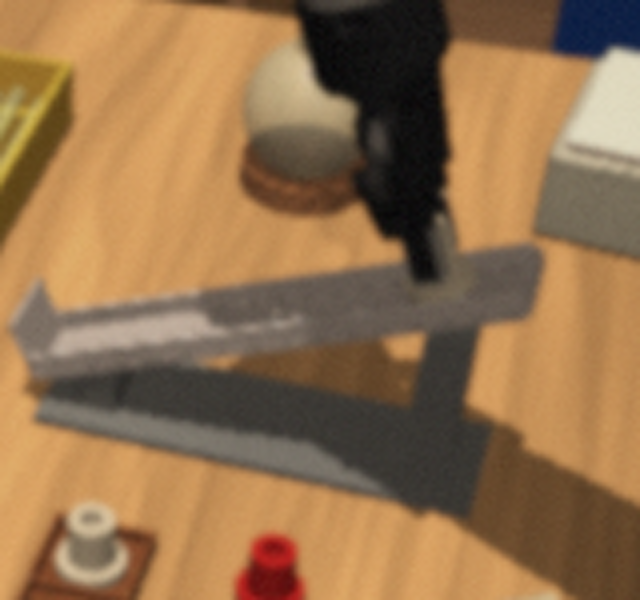

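Emit:
{"name": "step_arm", "arguments": {"plan": [0, 0, 3, 0, 0, 0, 10, 0, 0, 2, 0, 0, 0, 10, 0, 0, 0.5, 0, 0, 0, 10, 0, 0, 0, 0, 0, 0, 10, 0, 0, 0, 0, 0, 0, 10, 0, 0, 0, 0, 0, 0, 10, 0, 0, 0, 0, 0, 0, 10, 0, 0, 0, 0, 0, 0, 10, 0, 0, 0, 0, 0, 0, 10, 0, 0, 0, 0, 0, 0, 10]}}

```text
clock: 38.45
tcp_pos: [0.4532, -0.2724, 0.1397]
tcp_rot: [0.022, 0.982, 0.004, -0.189]
contact_force: [-0.3, 0.5, 0.3]
gripper_width: 0.0268
```

```bash
python3 - <<'E'
from h import *
st(); plan(ch(.002),RC,9)
E
```

```text
clock 38.45 tcp [ 0.4532 -0.2724  0.1397] jawyaw 1.527 axis [-0.371  0.016 -0.929] w 0.0268 F [-0.3  0.5  0.3] T [ 0.   -0.22 -0.06] q [-0.58  0.14  1.72 -0.19  1.62 -2.08]
clock 38.45 tcp [ 0.4532 -0.2724  0.1397] jawyaw 1.527 axis [-0.371  0.016 -0.929] w 0.0268 F [-0.3  0.5  0.3]
0 [-0.  -0.   0.1] [-0.0002  0.      0.0003]
4 [-0.  -0.   0.1] [-0.0002  0.      0.0003]
8 [-0.  -0.   0.1] [-0.0002  0.      0.0003]
total world mm [-0.  -0.1 -1. ] tool mm [-0.4 -0.1  1. ] rv [-0.002  0.     0.003]
```

Emit:
{"name": "step_arm", "arguments": {"plan": [0, 0, 0, 0, 0, 0, 55, 0, 0, 0, 0, 0, 0, 55, 0, 0, -2, 0, 0, 0, 55, 0, 0, -5, 0, 0, 0, 55, 0, 0, -10, 0, 0, 0, 55, 0, 0, -20, 0, 0, 0, 55, 0, 0, -30, 0, 0, 0, 55, 0, 0, -30, 0, 0, 0, 55, 0, 0, -10, 0, 0, 0, 55, 0, 0, 0, 0, 0, 0, 55]}}

```text
clock: 39.7
tcp_pos: [0.4965, -0.2747, 0.2482]
tcp_rot: [0.022, 0.982, 0.003, -0.187]
contact_force: [0.5, -0.8, 0.1]
gripper_width: 0.0548
```

```bash
python3 - <<'E'
from h import *
st(); snap("top","t14");snap("side","s14"); sleeves("t14"); crop("s14",200,440,20,260,3,"s14c")
E
```

```text
clock 39.70 tcp [ 0.4965 -0.2747  0.2482] jawyaw 1.527 axis [-0.366  0.013 -0.93 ] w 0.0548 F [ 0.5 -0.8  0.1] T [-0.   -0.15  0.02] q [-0.55  0.14  1.53 -0.19  1.8  -2.09]
sleeve [253 177  19  18 273] [0.624  0.1068 0.012 ]
sleeve [302 179  18  19 269] [ 0.6198 -0.0064  0.012 ]
sleeve [349 180  19  19 272] [ 0.6194 -0.1156  0.012 ]
```

View pics/s14c.png

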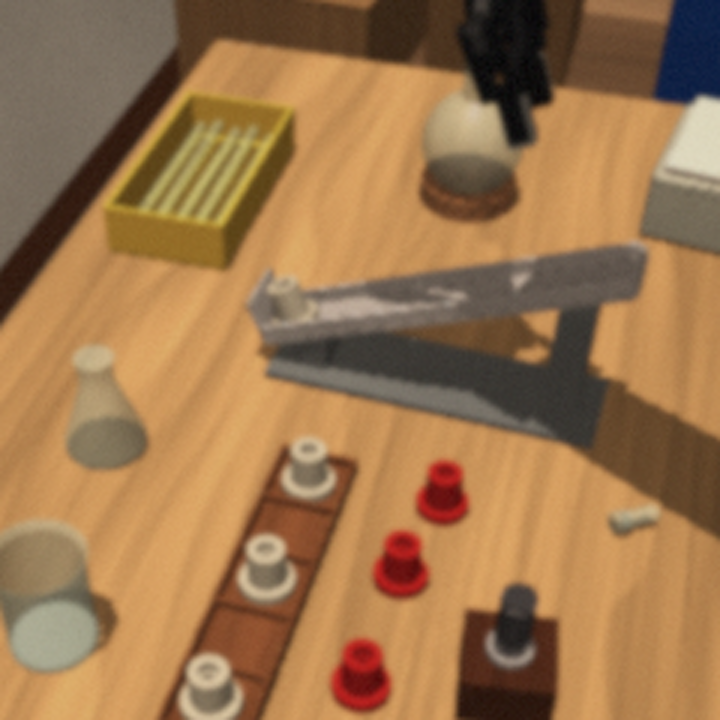

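View pics/t14.png

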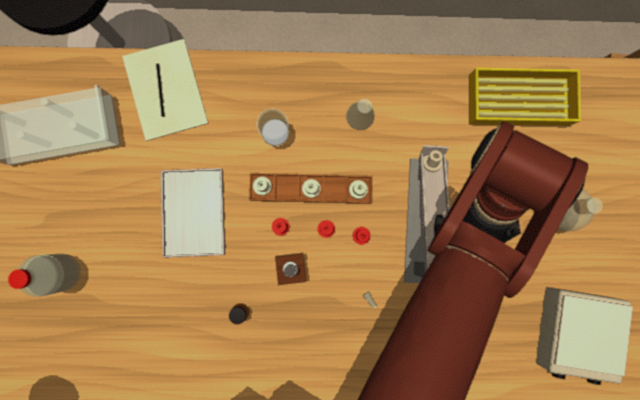

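```bash
python3 - <<'E'
from h import *
plan([.6194,-.1156,.12],down(1.57),8)
E
```

```text
clock 39.80 tcp [ 0.4957 -0.2744  0.2468] jawyaw 1.527 axis [-0.368  0.014 -0.93 ] w 0.0549 F [0.9 1.1 0.3]
0 [-19.4  20.5   9.3] [ 0.0008 -0.0472 -0.0054]
4 [-17.7  20.2  12.8] [ 0.0008 -0.0472 -0.0054]
7 [-16.1  19.9  15.1] [ 0.0008 -0.0472 -0.0054]
total world mm [ 123.7  158.8 -126.8] tool mm [-155.   164.4   74.6] rv [ 0.006 -0.377 -0.043]
```

Emit:
{"name": "step_arm", "arguments": {"plan": [-14, 14, 0, 0, -0.047, -0.005, 52, -20, 20, 2, 0, -0.047, -0.005, 52, -22, 24, 5, 0, -0.047, -0.005, 52, -23, 26, 10, 0, -0.047, -0.005, 52, -23, 26, 18, 0, -0.047, -0.005, 52, -20, 24, 22, 0, -0.047, -0.005, 52, -14, 16, 22, 0, -0.047, -0.005, 52, -6, 8, 14, 0, -0.047, -0.005, 52, -2, 2, 5, 0, 0, 0, 52, 0, 0, 0, 0, 0, 0, 52]}}

```text
clock: 41.05
tcp_pos: [0.6194, -0.1106, 0.0997]
tcp_rot: [0.004, 1.0, 0.007, -0.007]
contact_force: [0.1, -0.1, 0.0]
gripper_width: 0.052
```

```bash
python3 - <<'E'
from h import *
st();plan([.6194,-.1156,.07],down(1.57),8)
E
```

```text
clock 41.05 tcp [ 0.6194 -0.1106  0.0997] jawyaw 1.563 axis [-0.014  0.014 -1.   ] w 0.0520 F [ 0.1 -0.1  0. ] T [-0.04  0.04  0.01] q [-0.3   0.18  1.7   0.01  1.28 -1.86]
clock 41.05 tcp [ 0.6194 -0.1106  0.0997] jawyaw 1.563 axis [-0.014  0.014 -1.   ] w 0.0520 F [ 0.1 -0.1  0. ]
0 [-0.1 -0.7  3.7] [ 0.0018 -0.0018 -0.0009]
4 [-0.  -0.7  3.7] [ 0.0018 -0.0018 -0.0009]
7 [-0.  -0.6  3.7] [ 0.0018 -0.0018 -0.0009]
total world mm [  0.   -5.  -29.7] tool mm [-0.5 -5.4 29.6] rv [ 0.014 -0.014 -0.007]
```

Emit:
{"name": "step_arm", "arguments": {"plan": [0, -3, 4, 0.014, -0.014, -0.007, 52, 0, -2, 8, 0, 0, 0, 52, 0, 0, 8, 0, 0, 0, 52, 0, 0, 8, 0, 0, 0, 52, 0, 0, 4, 0, 0, 0, 52, 0, 0, 0, 0, 0, 0, 52, 0, 0, 0, 0, 0, 0, 52, 0, 0, 0, 0, 0, 0, 52, 0, 0, 0, 0, 0, 0, 52, 0, 0, 0, 0, 0, 0, 52]}}

```text
clock: 42.3
tcp_pos: [0.6207, -0.1177, 0.0678]
tcp_rot: [0.001, 1.0, -0.001, 0.002]
contact_force: [1.0, -0.9, 0.1]
gripper_width: 0.0521
```

```bash
python3 - <<'E'
from h import *
plan([.6194,-.1156,.017],down(1.57),8)
E
```

```text
clock 42.30 tcp [ 0.6207 -0.1177  0.0678] jawyaw 1.569 axis [ 0.004 -0.002 -1.   ] w 0.0521 F [ 1.  -0.9  0.1]
0 [0.2 0.3 6.3] [-0.0003  0.0004 -0.0002]
4 [0.2 0.3 6.3] [-0.0003  0.0004 -0.0002]
7 [0.2 0.3 6.3] [-0.0003  0.0004 -0.0002]
total world mm [ -1.3   2.1 -50.8] tool mm [ 1.5  2.2 50.8] rv [-0.002  0.004 -0.001]
```

Emit:
{"name": "step_arm", "arguments": {"plan": [1.5, 2, 10, 0, 0.004, 0, 52, 0, 0, 14, 0, 0, 0, 52, 0, 0, 14, 0, 0, 0, 52, 0, 0, 8, 0, 0, 0, 52, 0, 0, 2, 0, 0, 0, 52, 0, 0, 0, 0, 0, 0, 52, 0, 0, 0, 0, 0, 0, 15, 0, 0, 0, 0, 0, 0, 15, 0, 0, 0, 0, 0, 0, 15, 0, 0, 0, 0, 0, 0, 15], "grip_force": 60}}

```text
clock: 43.55
tcp_pos: [0.6191, -0.1157, 0.0163]
tcp_rot: [0.001, 1.0, -0.001, -0.0]
contact_force: [-0.3, -0.2, -0.3]
gripper_width: 0.0276
```

```bash
cat >> h.py <<'E'
def reject(name):
    p=cv2.imread(f"pics/{name}.png"); P=cloud("top",np.load(f"pics/{name}.npy")); hsv=cv2.cvtColor(p,cv2.COLOR_BGR2HSV)
    m=np.zeros(p.shape[:2],np.uint8); m[140:290,130:246]=(hsv[...,1]<90)[140:290,130:246]
    n,l,s,c=cv2.connectedComponentsWithStats(m); i=1+np.argmax(s[1:,4]); v,u=np.nonzero(l==i)
    rc=cv2.minAreaRect(np.stack([u,v],1).astype(np.float32)); bx=[(ray("top",*b,.014)+[-.0013,.0017,0]).round(3) for b in cv2.boxPoints(rc)]
    c=np.mean(bx,0); print("reject centre",c.round(4),rc, [b[:2].tolist() for b in bx])
E
python3 - <<'E'
from h import *
st(); snap("top","t15"); reject("t15"); reject("t14")
E
```

```text
clock 43.55 tcp [ 0.6191 -0.1157  0.0163] jawyaw 1.569 axis [-0.001 -0.002 -1.   ] w 0.0276 F [-0.3 -0.2 -0.3] T [-0.01  0.01  0.05] q [-0.3   0.28  1.74 -0.    1.12 -1.87]
reject centre [0.56   0.2653 0.014 ] ((192.03585815429688, 212.21954345703125), (87.05059051513672, 62.149593353271484), 88.31531524658203) [[0.657, 0.342], [0.663, 0.2], [0.463, 0.189], [0.457, 0.33]]
reject centre [0.5605 0.2655 0.014 ] ((192.00503540039062, 212.16650390625), (87.14181518554688, 62.153289794921875), 88.26429748535156) [[0.657, 0.343], [0.664, 0.2], [0.464, 0.189], [0.457, 0.33]]
```

View pics/t15.png

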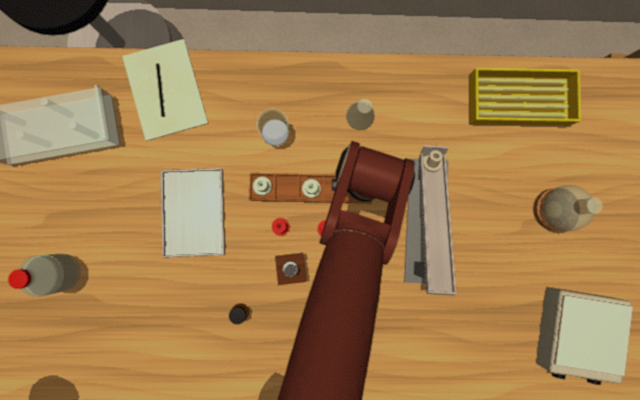

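Emit:
{"name": "step_arm", "arguments": {"plan": [0, 0, -8, 0, 0, 0, 10, 0, 0, -15, 0, 0, 0, 10, 0, 0, -25, 0, 0, 0, 10, 0, 0, -30, 0, 0, 0, 10, 2, 10, -20, 0, 0, 0, 10, 6, 20, -10, 0, 0, 0, 10, 10, 32, 0, 0, 0, 0, 10, 14, 45, 0, 0, 0, 0, 10, 16, 52, 0, 0, 0, 0, 10, 16, 52, 0, 0, 0, 0, 10], "grip_force": 80}}

```text
clock: 44.85
tcp_pos: [0.552, 0.1042, 0.1313]
tcp_rot: [0.003, 1.0, -0.0, 0.0]
contact_force: [0.7, -0.1, -0.6]
gripper_width: 0.0268
```

```bash
python3 - <<'E'
from h import *
st();plan([.505,.262,.13],down(1.57),8)
E
```

```text
clock 44.85 tcp [0.552  0.1042 0.1313] jawyaw 1.565 axis [ 0.    -0.001 -1.   ] w 0.0268 F [ 0.7 -0.1 -0.6] T [ 0.01 -0.01 -0.01] q [ 0.05 -0.01  1.85 -0.    1.3  -1.51]
clock 44.85 tcp [0.552  0.1042 0.1313] jawyaw 1.565 axis [ 0.    -0.001 -1.   ] w 0.0268 F [ 0.7 -0.1 -0.6]
0 [ 6.  19.7  0.1] [-0.0001  0.     -0.0007]
4 [ 5.9 19.7  0.2] [-0.0001  0.     -0.0007]
7 [ 5.9 19.7  0.2] [-0.0001  0.     -0.0007]
total world mm [-47.  157.8  -1.3] tool mm [ 48.  157.5   1.2] rv [-0.001  0.    -0.005]
```

Emit:
{"name": "step_arm", "arguments": {"plan": [14, 44, 0, 0, 0, 0, 10, 12, 34, 0, 0, 0, 0, 10, 8, 24, 5, 0, 0, 0, 10, 4, 14, 8, 0, 0, 0, 10, 2, 6, 12, 0, 0, 0, 10, 0, 0, 16, 0, 0, 0, 10, 0, 0, 10, 0, 0, 0, 10, 0, 0, 0, 0, 0, 0, 10, 0, 0, 0, 0, 0, 0, 10, 0, 0, 0, 0, 0, 0, 10]}}

```text
clock: 46.1
tcp_pos: [0.5028, 0.2349, 0.0737]
tcp_rot: [-0.0, 1.0, -0.001, -0.004]
contact_force: [-0.5, 0.1, -1.6]
gripper_width: 0.0269
```

```bash
python3 - <<'E'
from h import *
st();plan([.505,.262,.018],down(1.57),8)
E
```

```text
clock 46.10 tcp [0.5028 0.2349 0.0737] jawyaw 1.571 axis [-0.008 -0.002 -1.   ] w 0.0269 F [-0.5  0.1 -1.6] T [-0.02 -0.01  0.04] q [ 0.3   0.04  1.9   0.    1.21 -1.27]
clock 46.10 tcp [0.5028 0.2349 0.0737] jawyaw 1.571 axis [-0.008 -0.002 -1.   ] w 0.0269 F [-0.5  0.1 -1.6]
0 [-0.3  3.4  7. ] [-0.0003 -0.0009  0.0001]
4 [-0.3  3.4  7. ] [-0.0003 -0.0009  0.0001]
7 [-0.3  3.4  7. ] [-0.0003 -0.0009  0.0001]
total world mm [  2.2  27.1 -55.7] tool mm [-2.6 27.3 55.7] rv [-0.002 -0.008  0.001]
```

Emit:
{"name": "step_arm", "arguments": {"plan": [-1, 12, 8, 0, -0.008, 0, 10, -1, 12, 10, 0, 0, 0, 10, 0, 2, 10, 0, 0, 0, 10, 0, 0, 8, 0, 0, 0, 10, 0, 0, 6, 0, 0, 0, 10, 0, 0, 4, 0, 0, 0, 10, 0, 0, 0, 0, 0, 0, 10, 0, 0, 0, 0, 0, 0, 10, 0, 0, 0, 0, 0, 0, 10, 0, 0, 0, 0, 0, 0, 10]}}

```text
clock: 47.35
tcp_pos: [0.5058, 0.2628, 0.0255]
tcp_rot: [-0.0, 1.0, -0.001, 0.001]
contact_force: [0.1, 0.2, -0.5]
gripper_width: 0.0268
```

```bash
python3 - <<'E'
from h import *
st();plan([.505,.262,.017],down(1.57),8)
snap("side","s16"); crop("s16",200,440,220,400,3,"s16c")
E
```

```text
clock 47.35 tcp [0.5058 0.2628 0.0255] jawyaw 1.571 axis [ 0.003 -0.001 -1.   ] w 0.0268 F [ 0.1  0.2 -0.5] T [ 0.02 -0.03  0.  ] q [ 0.35  0.14  1.89 -0.    1.11 -1.22]
clock 47.35 tcp [0.5058 0.2628 0.0255] jawyaw 1.571 axis [ 0.003 -0.001 -1.   ] w 0.0268 F [ 0.1  0.2 -0.5]
0 [ 0.1 -0.1  1.1] [-0.0002  0.0004  0.0001]
4 [ 0.1 -0.1  1.1] [-0.0002  0.0004  0.0001]
7 [ 0.1 -0.1  1.1] [-0.0002  0.0004  0.0001]
total world mm [-0.8 -0.8 -8.5] tool mm [ 0.8 -0.8  8.5] rv [-0.001  0.003  0.001]
```

View pics/s16c.png

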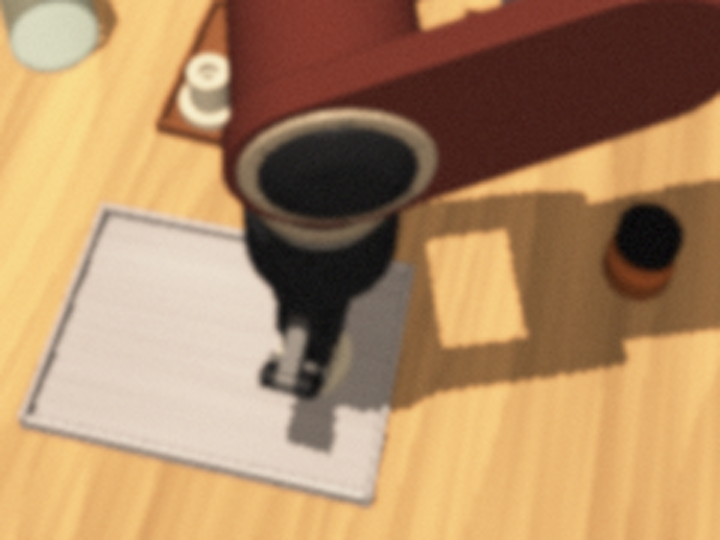

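Over the tray; lower the last 8 mm, release and retreat.

Emit:
{"name": "step_arm", "arguments": {"plan": [0, 0, 4, 0, 0, 0, 10, 0, 0, 3, 0, 0, 0, 10, 0, 0, 1, 0, 0, 0, 10, 0, 0, 0, 0, 0, 0, 10, 0, 0, 0, 0, 0, 0, 52, 0, 0, 0, 0, 0, 0, 52, 0, 0, -6, 0, 0, 0, 52, 0, 0, -15, 0, 0, 0, 52, 0, 0, -25, 0, 0, 0, 52, 0, 0, -30, 0, 0, 0, 52]}}

```text
clock: 48.65
tcp_pos: [0.5045, 0.2626, 0.0953]
tcp_rot: [-0.0, 1.0, -0.001, 0.0]
contact_force: [0.9, -0.1, -0.3]
gripper_width: 0.0522
```

```bash
python3 - <<'E'
from h import *
st();plan([.6199,-.0064,.12],down(1.57),8)
E
```

```text
clock 48.65 tcp [0.5045 0.2626 0.0953] jawyaw 1.571 axis [ 0.    -0.003 -1.   ] w 0.0522 F [ 0.9 -0.1 -0.3] T [-0.04 -0.04 -0.02] q [ 0.35  0.04  1.86 -0.    1.24 -1.22]
clock 48.65 tcp [0.5045 0.2626 0.0953] jawyaw 1.571 axis [ 0.    -0.003 -1.   ] w 0.0522 F [ 0.9 -0.1 -0.3]
0 [-14.4 -33.6  -3. ] [-0.0003  0.      0.0001]
4 [-14.4 -33.6  -3. ] [-0.0003  0.      0.0001]
7 [-14.4 -33.6  -3.1] [-0.0003  0.      0.0001]
total world mm [ 115.4 -269.    24.7] tool mm [-115.3 -269.   -24. ] rv [-0.003  0.     0.001]
```

Emit:
{"name": "step_arm", "arguments": {"plan": [-8, -20, -10, 0, 0, 0, 52, -14, -32, -5, 0, 0, 0, 52, -19, -44, 0, 0, 0, 0, 52, -20, -46, 0, 0, 0, 0, 52, -19, -44, 0, 0, 0, 0, 52, -16, -38, 3, 0, 0, 0, 52, -10, -24, 8, 0, 0, 0, 52, -4, -10, 8, 0, 0, 0, 52, 0, 0, 4, 0, 0, 0, 52, 0, 0, 0, 0, 0, 0, 52]}}

```text
clock: 49.9
tcp_pos: [0.6252, -0.0002, 0.1071]
tcp_rot: [-0.002, 1.0, 0.001, 0.012]
contact_force: [-1.0, -0.1, 0.5]
gripper_width: 0.0521
```

```bash
python3 - <<'E'
from h import *
st();plan([.6199,-.0064,.066],down(1.57),8)
E
```

```text
clock 49.90 tcp [ 6.252e-01 -2.000e-04  1.071e-01] jawyaw 1.574 axis [ 0.025  0.002 -1.   ] w 0.0521 F [-1.  -0.1  0.5] T [ 0.   -0.02 -0.02] q [-0.12  0.14  1.73  0.    1.24 -1.7 ]
clock 49.90 tcp [ 6.252e-01 -2.000e-04  1.071e-01] jawyaw 1.574 axis [ 0.025  0.002 -1.   ] w 0.0521 F [-1.  -0.1  0.5]
0 [ 0.8 -0.8  5.1] [0.0002 0.0031 0.0005]
4 [ 0.7 -0.8  5.1] [0.0002 0.0031 0.0005]
7 [ 0.7 -0.8  5.1] [0.0002 0.0031 0.0005]
total world mm [ -5.3  -6.2 -41.1] tool mm [ 6.3 -6.2 41. ] rv [0.002 0.025 0.004]
```

Emit:
{"name": "step_arm", "arguments": {"plan": [2, -3, 6, 0, 0.012, 0, 52, 3, -3, 10, 0, 0.012, 0, 52, 0, 0, 12, 0, 0, 0, 52, 0, 0, 8, 0, 0, 0, 52, 0, 0, 4, 0, 0, 0, 52, 0, 0, 0, 0, 0, 0, 52, 0, 0, 0, 0, 0, 0, 52, 0, 0, 0, 0, 0, 0, 52, 0, 0, 0, 0, 0, 0, 52, 0, 0, 0, 0, 0, 0, 52]}}

```text
clock: 51.15
tcp_pos: [0.6199, -0.0042, 0.0648]
tcp_rot: [-0.003, 1.0, 0.001, -0.0]
contact_force: [0.7, 0.2, 0.9]
gripper_width: 0.0521
```

```bash
python3 - <<'E'
from h import *
plan([.6199,-.0064,.017],down(1.57),8); snap("side","s17"); crop("s17",200,440,130,370,3,"s17c")
E
```

```text
clock 51.15 tcp [ 0.6199 -0.0042  0.0648] jawyaw 1.577 axis [-0.001  0.002 -1.   ] w 0.0521 F [0.7 0.2 0.9]
0 [-0.  -0.3  6. ] [ 0.0002 -0.0001  0.0009]
4 [-0.  -0.3  6. ] [ 0.0002 -0.0001  0.0009]
7 [-0.  -0.3  6. ] [ 0.0002 -0.0001  0.0009]
total world mm [  0.   -2.2 -47.8] tool mm [-0.  -2.3 47.8] rv [ 0.002 -0.001  0.007]
```

View pics/s17c.png

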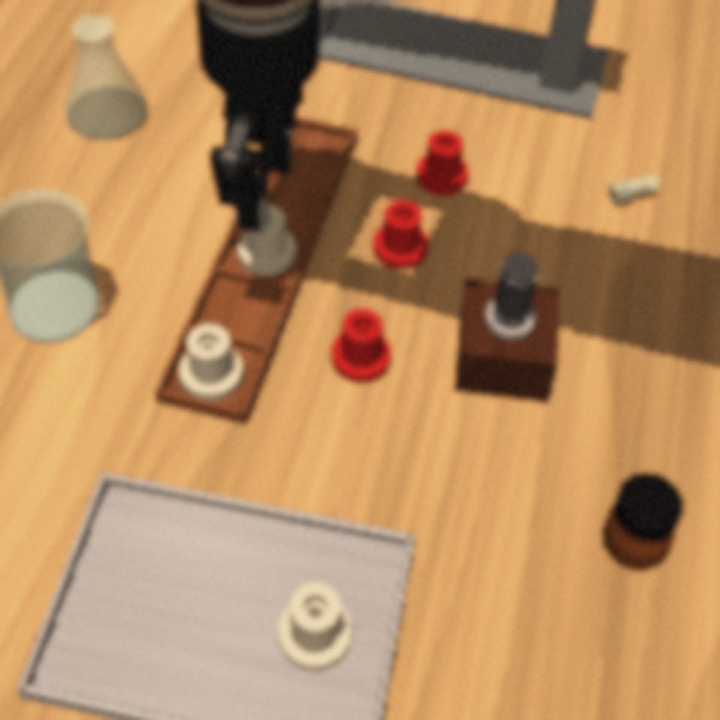

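S5 stands upright in the reject tray (side pixel about 305,340). Next, grasp S3.

Emit:
{"name": "step_arm", "arguments": {"plan": [0, -2.3, 10, 0, 0, 0.007, 52, 0, 0, 14, 0, 0, 0, 52, 0, 0, 12, 0, 0, 0, 52, 0, 0, 8, 0, 0, 0, 52, 0, 0, 2, 0, 0, 0, 52, 0, 0, 0, 0, 0, 0, 52, 0, 0, 0, 0, 0, 0, 15, 0, 0, 0, 0, 0, 0, 15, 0, 0, 0, 0, 0, 0, 15, 0, 0, 0, 0, 0, 0, 15], "grip_force": 60}}

```text
clock: 52.45
tcp_pos: [0.6197, -0.0066, 0.0154]
tcp_rot: [0.0, 1.0, 0.001, -0.0]
contact_force: [0.0, 0.0, -1.0]
gripper_width: 0.0278
```

```bash
python3 - <<'E'
from h import *
st();plan([.56,.265,.12],down(1.57),8)
E
```

```text
clock 52.45 tcp [ 0.6197 -0.0066  0.0154] jawyaw 1.570 axis [-0.001  0.002 -1.   ] w 0.0278 F [ 0.  0. -1.] T [-0.03 -0.04 -0.05] q [-0.13  0.26  1.77  0.    1.11 -1.7 ]
clock 52.45 tcp [ 0.6197 -0.0066  0.0154] jawyaw 1.570 axis [-0.001  0.002 -1.   ] w 0.0278 F [ 0.  0. -1.]
0 [  7.5  34.  -13. ] [ 0.0002 -0.0001 -0.    ]
4 [  7.5  34.  -13. ] [ 0.0002 -0.0001 -0.    ]
7 [  7.5  33.9 -13.1] [ 0.0002 -0.0001 -0.    ]
total world mm [-59.7 271.6 104.6] tool mm [  60.1  271.7 -104.1] rv [ 0.002 -0.001 -0.   ]
```

Emit:
{"name": "step_arm", "arguments": {"plan": [0, 0, -8, 0, 0, 0, 10, 0, 0, -15, 0, 0, 0, 10, 0, 0, -25, 0, 0, 0, 10, 0, 0, -30, 0, 0, 0, 10, 3, 10, -18, 0, 0, 0, 10, 6, 22, -8, 0, 0, 0, 10, 9, 36, 0, 0, 0, 0, 10, 10, 44, 0, 0, 0, 0, 10, 10, 46, 0, 0, 0, 0, 10, 9, 42, 0, 0, 0, 0, 10], "grip_force": 80}}

```text
clock: 53.7
tcp_pos: [0.5688, 0.2026, 0.1262]
tcp_rot: [0.002, 1.0, 0.002, -0.001]
contact_force: [0.1, 1.0, -0.5]
gripper_width: 0.0272
```

```bash
python3 - <<'E'
from h import *
st();plan([.56,.265,.12],down(1.57),8)
E
```

```text
clock 53.70 tcp [0.5688 0.2026 0.1262] jawyaw 1.567 axis [-0.001  0.003 -1.   ] w 0.0272 F [ 0.1  1.  -0.5] T [-0.03  0.05  0.05] q [ 0.22  0.09  1.76  0.    1.3  -1.35]
clock 53.70 tcp [0.5688 0.2026 0.1262] jawyaw 1.567 axis [-0.001  0.003 -1.   ] w 0.0272 F [ 0.1  1.  -0.5]
0 [1.1 7.8 0.8] [ 0.0004 -0.0002 -0.0004]
4 [1.1 7.8 0.8] [ 0.0004 -0.0002 -0.0004]
7 [1.1 7.8 0.8] [ 0.0004 -0.0002 -0.0004]
total world mm [-8.8 62.4 -6.2] tool mm [ 9.  62.4  6.4] rv [ 0.003 -0.001 -0.003]
```

Emit:
{"name": "step_arm", "arguments": {"plan": [3, 26, 5, 0, 0, 0, 10, 3, 18, 8, 0, 0, 0, 10, 1, 10, 10, 0, 0, 0, 10, 0, 4, 12, 0, 0, 0, 10, 0, 0, 12, 0, 0, 0, 10, 0, 0, 8, 0, 0, 0, 10, 0, 0, 0, 0, 0, 0, 10, 0, 0, 0, 0, 0, 0, 10, 0, 0, 0, 0, 0, 0, 10, 0, 0, 0, 0, 0, 0, 10]}}

```text
clock: 54.95
tcp_pos: [0.5572, 0.2655, 0.0658]
tcp_rot: [0.0, 1.0, 0.001, -0.003]
contact_force: [0.9, -0.1, -1.3]
gripper_width: 0.0273
```

```bash
python3 - <<'E'
from h import *
st();plan([.56,.265,.0165],down(1.57),8)
E
```

```text
clock 54.95 tcp [0.5572 0.2655 0.0658] jawyaw 1.570 axis [-0.006  0.002 -1.   ] w 0.0273 F [ 0.9 -0.1 -1.3] T [-0.03 -0.01 -0.04] q [ 0.32  0.19  1.75  0.    1.2  -1.25]
clock 54.95 tcp [0.5572 0.2655 0.0658] jawyaw 1.570 axis [-0.006  0.002 -1.   ] w 0.0273 F [ 0.9 -0.1 -1.3]
0 [-0.4 -0.1  6.2] [ 0.0002 -0.0008  0.    ]
4 [-0.4 -0.1  6.2] [ 0.0002 -0.0008  0.    ]
7 [-0.4 -0.1  6.2] [ 0.0002 -0.0008  0.    ]
total world mm [  2.8  -0.5 -49.3] tool mm [-3.1 -0.6 49.2] rv [ 0.002 -0.006  0.   ]
```

Emit:
{"name": "step_arm", "arguments": {"plan": [-4, 0, 8, 0, -0.006, 0, 10, 0, 0, 12, 0, 0, 0, 10, 0, 0, 12, 0, 0, 0, 10, 0, 0, 8, 0, 0, 0, 10, 0, 0, 4, 0, 0, 0, 10, 0, 0, 2, 0, 0, 0, 10, 0, 0, 0, 0, 0, 0, 10, 0, 0, 0, 0, 0, 0, 10, 0, 0, 0, 0, 0, 0, 10, 0, 0, 0, 0, 0, 0, 10]}}

```text
clock: 56.2
tcp_pos: [0.5618, 0.2658, 0.017]
tcp_rot: [0.0, 1.0, 0.001, 0.001]
contact_force: [-0.4, -0.4, -1.1]
gripper_width: 0.0271
```

```bash
python3 - <<'E'
from h import *
st()
E
```

```text
clock 56.20 tcp [0.5618 0.2658 0.017 ] jawyaw 1.570 axis [ 0.001  0.002 -1.   ] w 0.0271 F [-0.4 -0.4 -1.1] T [ 0.03  0.02 -0.  ] q [ 0.32  0.26  1.76  0.    1.12 -1.25]
```

Emit:
{"name": "step_arm", "arguments": {"plan": [0, 0, 1, 0, 0, 0, 10, 0, 0, 0, 0, 0, 0, 10, 0, 0, 0, 0, 0, 0, 52, 0, 0, 0, 0, 0, 0, 52, 0, 0, -6, 0, 0, 0, 52, 0, 0, -15, 0, 0, 0, 52, 0, 0, -25, 0, 0, 0, 52, 0, 0, -30, 0, 0, 0, 52, -6, -15, -15, 0, 0, 0, 52, -10, -25, 0, 0, 0, 0, 52]}}

```text
clock: 57.45
tcp_pos: [0.5793, 0.2254, 0.1152]
tcp_rot: [-0.001, 1.0, 0.001, 0.003]
contact_force: [0.3, -0.6, -0.6]
gripper_width: 0.0518
```

```bash
python3 - <<'E'
from h import *
st();plan([.6238,.1068,.10],down(1.57),8)
E
```

```text
clock 57.45 tcp [0.5793 0.2254 0.1152] jawyaw 1.573 axis [ 0.006  0.003 -1.   ] w 0.0518 F [ 0.3 -0.6 -0.6] T [ 0.01 -0.03  0.02] q [ 0.25  0.14  1.72  0.    1.27 -1.32]
clock 57.45 tcp [0.5793 0.2254 0.1152] jawyaw 1.573 axis [ 0.006  0.003 -1.   ] w 0.0518 F [ 0.3 -0.6 -0.6]
0 [ -5.5 -14.8   1.9] [0.0004 0.0008 0.0004]
4 [ -5.5 -14.8   1.9] [0.0004 0.0008 0.0004]
7 [ -5.6 -14.8   1.9] [0.0004 0.0008 0.0004]
total world mm [  44.5 -118.6  -15.2] tool mm [ -44.1 -118.8   15.1] rv [0.003 0.006 0.003]
```

Emit:
{"name": "step_arm", "arguments": {"plan": [-11, -30, 0, 0, 0, 0, 52, -11, -30, 0, 0, 0, 0, 52, -8, -24, 3, 0, 0, 0, 52, -5, -14, 8, 0, 0, 0, 52, -2, -6, 8, 0, 0, 0, 52, 0, 0, 6, 0, 0, 0, 52, 0, 0, 0, 0, 0, 0, 52, 0, 0, 0, 0, 0, 0, 52, 0, 0, 0, 0, 0, 0, 52, 0, 0, 0, 0, 0, 0, 52]}}

```text
clock: 58.7
tcp_pos: [0.6185, 0.115, 0.0907]
tcp_rot: [-0.001, 1.0, 0.001, 0.004]
contact_force: [0.0, 0.3, -0.2]
gripper_width: 0.052
```

```bash
python3 - <<'E'
from h import *
st();plan([.6238,.1068,.066],down(1.57),8)
E
```

```text
clock 58.70 tcp [0.6185 0.115  0.0907] jawyaw 1.572 axis [ 0.008  0.003 -1.   ] w 0.0520 F [ 0.   0.3 -0.2] T [-0.04  0.05  0.03] q [ 0.06  0.18  1.72  0.    1.23 -1.51]
clock 58.70 tcp [0.6185 0.115  0.0907] jawyaw 1.572 axis [ 0.008  0.003 -1.   ] w 0.0520 F [ 0.   0.3 -0.2]
0 [-0.6 -1.   3.1] [0.0003 0.001  0.0003]
4 [-0.6 -1.   3.1] [0.0003 0.001  0.0003]
7 [-0.7 -1.   3.1] [0.0003 0.001  0.0003]
total world mm [  5.3  -8.2 -24.7] tool mm [-5.1 -8.2 24.7] rv [0.003 0.008 0.002]
```

Emit:
{"name": "step_arm", "arguments": {"plan": [-2, -4, 5, 0, 0.008, 0, 52, -3, -4, 8, 0, 0, 0, 52, 0, 0, 8, 0, 0, 0, 52, 0, 0, 3, 0, 0, 0, 52, 0, 0, 0, 0, 0, 0, 52, 0, 0, 0, 0, 0, 0, 52, 0, 0, 0, 0, 0, 0, 52, 0, 0, 0, 0, 0, 0, 52, 0, 0, 0, 0, 0, 0, 52, 0, 0, 0, 0, 0, 0, 52]}}

```text
clock: 59.95
tcp_pos: [0.6242, 0.1066, 0.0655]
tcp_rot: [-0.001, 1.0, 0.001, -0.0]
contact_force: [0.3, 0.6, -0.5]
gripper_width: 0.052
```

```bash
python3 - <<'E'
from h import *
st();plan([.6238,.1068,.017],down(1.57),8)
E
```

```text
clock 59.95 tcp [0.6242 0.1066 0.0655] jawyaw 1.572 axis [-0.     0.003 -1.   ] w 0.0520 F [ 0.3  0.6 -0.5] T [-0.02 -0.03 -0.02] q [ 0.05  0.22  1.72  0.    1.2  -1.52]
clock 59.95 tcp [0.6242 0.1066 0.0655] jawyaw 1.572 axis [-0.     0.003 -1.   ] w 0.0520 F [ 0.3  0.6 -0.5]
0 [0.1 0.  6.1] [ 0.0003 -0.      0.0003]
4 [0.1 0.  6.1] [ 0.0003 -0.      0.0003]
7 [0.1 0.  6.1] [ 0.0003 -0.      0.0003]
total world mm [ -0.4   0.2 -48.5] tool mm [ 0.4  0.1 48.5] rv [ 0.003 -0.     0.002]
```

Emit:
{"name": "step_arm", "arguments": {"plan": [0, 0, 10, 0, 0, 0, 52, 0, 0, 14, 0, 0, 0, 52, 0, 0, 12, 0, 0, 0, 52, 0, 0, 8, 0, 0, 0, 52, 0, 0, 2, 0, 0, 0, 52, 0, 0, 0, 0, 0, 0, 52, 0, 0, 0, 0, 0, 0, 15, 0, 0, 0, 0, 0, 0, 15, 0, 0, 0, 0, 0, 0, 15, 0, 0, 0, 0, 0, 0, 15], "grip_force": 60}}

```text
clock: 61.2
tcp_pos: [0.6241, 0.1067, 0.016]
tcp_rot: [-0.001, 1.0, 0.001, -0.0]
contact_force: [0.3, 0.7, -1.1]
gripper_width: 0.0277
```

Emit:
{"name": "step_arm", "arguments": {"plan": [0, 0, -8, 0, 0, 0, 10, 0, 0, -15, 0, 0, 0, 10, 0, 0, -25, 0, 0, 0, 10, 0, 0, -30, 0, 0, 0, 10, 0, 10, -15, 0, 0, 0, 10, 1, 20, -5, 0, 0, 0, 10, 1, 30, 0, 0, 0, 0, 10, 1, 30, 0, 0, 0, 0, 10, 1, 20, 0, 0, 0, 0, 10, 0, 8, 0, 0, 0, 0, 10], "grip_force": 80}}

```text
clock: 62.45
tcp_pos: [0.618, 0.2326, 0.1191]
tcp_rot: [-0.001, 1.0, 0.002, -0.001]
contact_force: [0.3, 0.3, -1.2]
gripper_width: 0.0272
```

```bash
python3 - <<'E'
from h import *
st(); snap("side","s18"); crop("s18",200,440,130,400,3,"s18c")
plan([.619,.268,.08],down(1.57),8)
E
```

```text
clock 62.45 tcp [0.618  0.2326 0.1191] jawyaw 1.573 axis [-0.002  0.003 -1.   ] w 0.0272 F [ 0.3  0.3 -1.2] T [-0.02  0.01  0.03] q [ 0.25  0.22  1.62  0.    1.3  -1.33]
clock 62.50 tcp [0.618  0.233  0.1191] jawyaw 1.573 axis [-0.002  0.004 -1.   ] w 0.0271 F [-0.6  0.  -1. ]
0 [-0.1  4.4  4.9] [ 0.0005 -0.0002  0.0004]
4 [-0.1  4.4  4.9] [ 0.0005 -0.0002  0.0004]
7 [-0.1  4.4  4.9] [ 0.0005 -0.0002  0.0004]
total world mm [  1.   35.  -39.1] tool mm [-1.2 34.8 39.2] rv [ 0.004 -0.002  0.004]
```

View pics/s18.png

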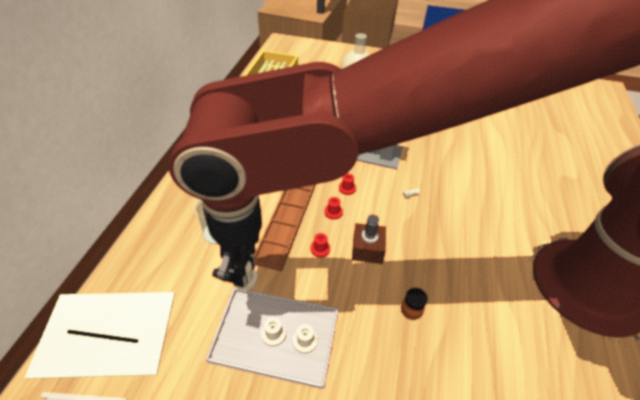

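Emit:
{"name": "step_arm", "arguments": {"plan": [-1, 12, 6, 0, 0, 0, 10, 0, 14, 10, 0, 0, 0, 10, 0, 8, 14, 0, 0, 0, 10, 0, 0, 14, 0, 0, 0, 10, 0, 0, 6, 0, 0, 0, 10, 0, 0, 0, 0, 0, 0, 10, 0, 0, 0, 0, 0, 0, 10, 0, 0, 0, 0, 0, 0, 10, 0, 0, 0, 0, 0, 0, 10, 0, 0, 0, 0, 0, 0, 10]}}

```text
clock: 63.75
tcp_pos: [0.6192, 0.2669, 0.065]
tcp_rot: [0.0, 1.0, 0.001, -0.001]
contact_force: [-0.0, -0.2, -1.2]
gripper_width: 0.0267
```

```bash
python3 - <<'E'
from h import *
st(); plan([.619,.267,.0165],down(1.57),8)
E
```

```text
clock 63.75 tcp [0.6192 0.2669 0.065 ] jawyaw 1.570 axis [-0.003  0.003 -1.   ] w 0.0267 F [-0.  -0.2 -1.2] T [-0.02 -0.04 -0.02] q [ 0.3   0.31  1.61  0.    1.22 -1.28]
clock 63.75 tcp [0.6192 0.2669 0.065 ] jawyaw 1.570 axis [-0.003  0.003 -1.   ] w 0.0267 F [-0.  -0.2 -1.2]
0 [ 0.  -0.   6.1] [ 0.0004 -0.0003  0.    ]
4 [0.  0.  6.1] [ 0.0004 -0.0003  0.    ]
7 [0.  0.  6.1] [ 0.0004 -0.0003  0.    ]
total world mm [ -0.2   0.1 -48.5] tool mm [ 0.1 -0.  48.5] rv [ 0.003 -0.003  0.   ]
```

Emit:
{"name": "step_arm", "arguments": {"plan": [0, 0, 8, 0, 0, 0, 10, 0, 0, 12, 0, 0, 0, 10, 0, 0, 12, 0, 0, 0, 10, 0, 0, 8, 0, 0, 0, 10, 0, 0, 4, 0, 0, 0, 10, 0, 0, 2, 0, 0, 0, 10, 0, 0, 0, 0, 0, 0, 10, 0, 0, 0, 0, 0, 0, 10, 0, 0, 0, 0, 0, 0, 10, 0, 0, 0, 0, 0, 0, 10]}}

```text
clock: 65.0
tcp_pos: [0.6191, 0.2671, 0.0163]
tcp_rot: [0.0, 1.0, 0.001, -0.002]
contact_force: [-0.3, 0.1, -0.5]
gripper_width: 0.0274
```

Emit:
{"name": "step_arm", "arguments": {"plan": [0, 0, 1, 0, 0, 0, 10, 0, 0, 0, 0, 0, 0, 10, 0, 0, 0, 0, 0, 0, 52, 0, 0, 0, 0, 0, 0, 52, 0, 0, -6, 0, 0, 0, 52, 0, 0, -15, 0, 0, 0, 52, 0, 0, -25, 0, 0, 0, 52, 0, 0, -35, 0, 0, 0, 52, 0, 0, -45, 0, 0, 0, 52, 0, 0, -50, 0, 0, 0, 52]}}

```text
clock: 66.25
tcp_pos: [0.6176, 0.266, 0.1958]
tcp_rot: [0.0, 1.0, 0.0, -0.004]
contact_force: [0.8, 0.3, -0.2]
gripper_width: 0.0518
```

```bash
python3 - <<'E'
from h import *
st()
E
```

```text
clock 66.25 tcp [0.6176 0.266  0.1958] jawyaw 1.570 axis [-0.009  0.001 -1.   ] w 0.0518 F [ 0.8  0.3 -0.2] T [-0.02 -0.02  0.04] q [ 0.29  0.19  1.52  0.    1.44 -1.28]
```

Move the arm back toward the base side so both views are clear, and check.

Emit:
{"name": "step_arm", "arguments": {"plan": [20, 0, -10, 0, 0, 0, 52, 35, 0, -10, 0, 0, 0, 52, 40, 0, -5, 0, 0, 0, 52, 40, 0, 0, 0, 0, 0, 52, 30, 0, 0, 0, 0, 0, 52, 15, 0, 0, 0, 0, 0, 52, 0, 0, 0, 0, 0, 0, 52, 0, 0, 0, 0, 0, 0, 52, 0, 0, 0, 0, 0, 0, 52, 0, 0, 0, 0, 0, 0, 52]}}

```text
clock: 67.5
tcp_pos: [0.4389, 0.2673, 0.2414]
tcp_rot: [0.001, 1.0, 0.006, 0.01]
contact_force: [0.1, -0.6, 0.1]
gripper_width: 0.052
```

```bash
python3 - <<'E'
from h import *
st(); snap("side","s20"); snap("top","t20")
reject("t20")
crop("t20",140,460,130,330,2,"t20c")
P=cloud("top",np.load("pics/t20.npy")); P0=cloud("top",np.load("pics/top0d.npy"))
D=cloud("side",np.load("pics/s20.npy"))
for nm,z in (("chute sleeve",None),):
    m=(P[...,0]>.64)&(P[...,0]<.71)&(abs(P[...,1]+.285)<.03)&(P[...,2]>.055)
    print(nm,m.sum(),P[m].mean(0) if m.any() else "")
E
```

```text
clock 67.50 tcp [0.4389 0.2673 0.2414] jawyaw 1.569 axis [ 0.019  0.011 -1.   ] w 0.0520 F [ 0.1 -0.6  0.1] T [-0.    0.01  0.03] q [ 0.4  -0.24  1.87  0.    1.49 -1.17]
reject centre [0.5602 0.2655 0.014 ] ((192.0068817138672, 212.22706604003906), (87.02066040039062, 62.153289794921875), 88.26429748535156) [[0.657, 0.343], [0.663, 0.2], [0.464, 0.189], [0.457, 0.33]]
chute sleeve 224 [ 0.68144804 -0.28381891  0.06400633]
```

View pics/t20c.png

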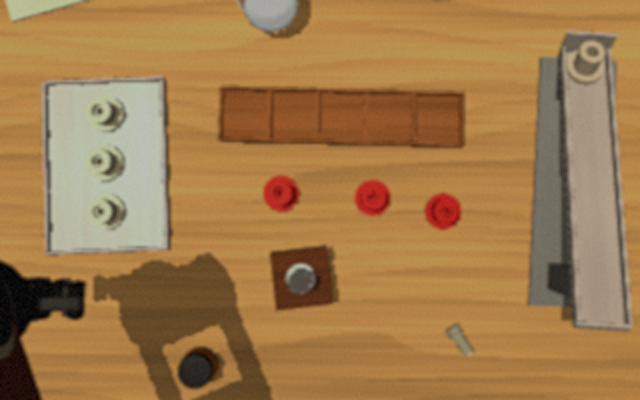

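View pics/s20.png

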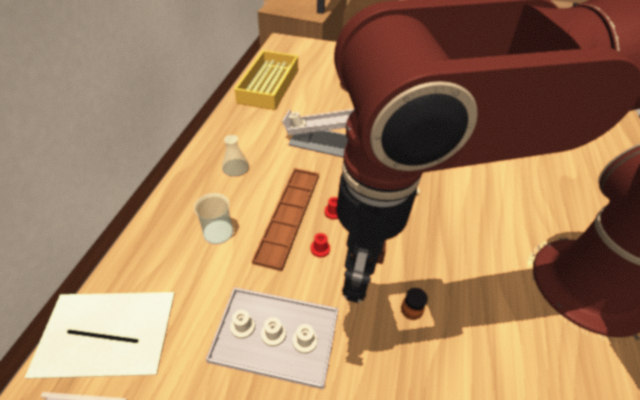

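```bash
python3 - <<'E'
from rig import r
print(r.observe()['qvel'].round(3)); print(r.sign_off())
E
```

```text
[ 0.003 -0.003  0.005  0.     0.002  0.   ]
the job is handed in; nothing more can be done
None
```

The job is done and handed in at about 67 s. I tried the pin in pockets 1, 3, 4 and 5 in that order; pocket 2 was empty.

| Pocket | Pin result | Where the sleeve went |
|---|---|---|
| 1 | Stopped 8 mm below the mouth, still there at about 25 N push | Reject tray |
| 2 | Empty | – |
| 3 | Stopped 8 mm below the mouth, still there at about 25 N push | Reject tray |
| 4 | Went to the bottom, 30 mm | Chute |
| 5 | Stopped 8 mm below the mouth, still there at about 25 N push | Reject tray |

The gauge went back into its stand before I moved any sleeve. The reject tray was knocked about 3 cm during the run, so I measured it again before placing anything in it.

**Last checks:** The final pictures show sleeve 4 at the low end of the chute against the stop, flange down. Sleeves 1, 3 and 5 stand upright in the reject tray, and the pocket tray is empty. The gauge is upright in its stand. The red look-alikes and the glassware look unmoved, though I judged that by eye and the arm and the close crop hid parts of the last views.

**Disagreements:** The two cameras differed by about 4 mm, so I used the mean, which matched the seen gauge tip to about 1 mm. The object list said one sleeve in pocket 2, but the pictures showed none.

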